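# Dress the viewing table: lanterns on hooks, lot sign on its rail

## Task

Get this lot ready for the viewing day: hang every lantern that is on the table by its eye on the stand's hooks, one to a hook, and leave it hanging free. Also put both white tent signs on the rail, one centred over each of the two brass bars: set each sign astride the overhanging end of the rail only, and slide it along from there without lifting it off again, filling the bar farther from that end first. Do not disturb the mug or the bowl.

Things in the scene. Friction and masses are not known exactly. Their poses are not given: they have to be found in the camera images.
- lantern1_grip (a point): a small lantern (dark metal base 56 mm across, glass, pointed roof; 154 mm tall, 0.25 kg), all lanterns alike; some may be absent. This point is on its axis in the wooden grip block on top, 142 mm above its underside. Block: 30 mm wide along y, 16 mm thick along x, its flat faces reach from 118 to 154 mm above the underside. z up, x is the axis of the window below the block
- lantern1_eye (a point): lantern1: middle of the underside of the crossbar (8 mm thick along x) under the grip block, 110 mm above the lantern's underside, 32 mm below the grip point; the open window below it passes through along x, 40 mm wide (y) and 44 mm high down to the roof; either side of the window may face the hook
- lantern2_grip (a point): the same point on the second lantern, same shape and axes (may be absent)
- lantern2_eye (a point): lantern2: middle of the underside of the crossbar (8 mm thick along x) under the grip block, 110 mm above the lantern's underside, 32 mm below the grip point; the open window below it passes through along x, 40 mm wide (y) and 44 mm high down to the roof; either side of the window may face the hook
- lantern3_grip (a point): the same point on the third lantern, same shape and axes (may be absent)
- lantern3_eye (a point): lantern3: middle of the underside of the crossbar (8 mm thick along x) under the grip block, 110 mm above the lantern's underside, 32 mm below the grip point; the open window below it passes through along x, 40 mm wide (y) and 44 mm high down to the roof; either side of the window may face the hook
- hook_left (a point): the left one (seen from the robot) of the three hooks on the display stand, 115 mm apart. Point: bottom of the throat, on top of the 8 mm round bar, 160 mm above the table, where a lantern's eye comes to rest. x points from the open tip back into the stand: the hook opens towards -x. In front of the throat the tip rises to 14 mm above this point and ends 24 mm before it
- hook_middle (a point): the middle one (seen from the robot) of the three hooks on the display stand, 115 mm apart. Point: bottom of the throat, on top of the 8 mm round bar, 160 mm above the table, where a lantern's eye comes to rest. Same shape and axes as the left one. The throat is about 22 mm long; behind it the bar slopes up to a crossbar 75 mm behind. Nothing on the stand is higher than 182 mm above the table
- hook_right (a point): the right one (seen from the robot) of the three hooks on the display stand, 115 mm apart. Point: bottom of the throat, on top of the 8 mm round bar, 160 mm above the table, where a lantern's eye comes to rest. Same shape and axes as the left one
- sign1_grip (a point): one of two alike plain white tent signs (two 74 mm wide leaves splayed like an A, 52 mm apart at the feet, 105 mm tall in all, 0.12 kg). This point is in its wooden grip block on top, 92 mm above its feet. Block: 34 mm along y, 16 mm along x, from 69 to 105 mm above the feet. z up, y along the sign's ridge; either way round will do
- sign1_seat (a point): sign1: middle of the underside of its ridge, 32 mm below the grip point, 60 mm above its feet; this rests on top of the rail. The gap between the leaves is 20 mm under the ridge and widens to about 48 mm at the feet
- sign2_grip (a point): the same point on the other tent sign, same shape and axes
- sign2_seat (a point): sign2: middle of the underside of its ridge, as for sign1
- rail_mid (a point): round steel rail, 14 mm thick, 340 mm long: the point on its top halfway along, 140 mm above the table. y runs along the rail towards the overhanging end. Two 10 mm posts stand under the rail at y = -150 and +50 mm; the sign's leaves pass on either side of them
- rail_load (a point): on top of the rail, middle of the overhanging end (beyond the post), 115 mm from rail_mid along +y: where the sign is put on; within 35 mm of it counts as the overhanging end
- mark_far (a point): top centre of the brass bar (112 x 8 x 6 mm, lying across the rail's base board under the rail) that is farther from the overhanging end: 95 to 125 mm on the -y side of rail_mid. y along the rail
- mark_near (a point): the same point of the other, equal brass bar, nearer the overhanging end: between 5 mm on the -y side and 35 mm on the +y side of rail_mid, at least 90 mm from the far bar
- mug: white mug, 85 mm tall, a bystander (origin under its centre)
- bowl: bowl, 110 mm across, a bystander (origin under its centre)

How it is judged:
By the outcome, as a careful person would: the job done as asked, in the order asked, and still so for the second after the job is handed in, with the robot touching nothing.
Of lantern1, lantern2, lantern3 only 2 to 3 are there at a start; the rules pass over those that are not, and their reading is None.
At some moment in a run one of lantern1, lantern2, lantern3 may be knocked a few centimetres aside while the robot is not near it.
It also fails if it takes over 210 s, if anything falls off the work surface, if the arm or the gripper's body presses on something with over 40 N, if the wrist force passes 120 N, or if a joint passes its speed limit or range.

## Robot

A 6-joint arm with a two-finger parallel gripper is mounted at the origin on the work surface. World frame = base frame: x ahead of the robot, y to its left, z up, the work surface at z = 0. Lengths are in m, angles in rad, forces in N, time in s.
With the tool pointing down it reaches from about 0.35 to 0.875 m from the base axis. Payload 15.5 kg.
Tool frame: the origin (TCP) lies midway between the tips of the shut fingers; the grasp point (between the pads) lies 19 mm behind it (ctrl.tcp_to_grasp is the z of the grasp point in the tool frame, in m); z points along the fingers, y is the direction in which the jaws open and shut (so a half turn about z gives the same grasp; the last joint's range is limited). The gripper opens to 85 mm and grips with 20 to 120 N. Pads are 22 mm wide; open, the fingers measure 114 mm over their backs; the gripper's body (76 mm by 85 mm) begins 54 mm behind the grasp point. The pads swing forward as they close: fully open they stand 13 mm farther back than shut.
Start: joints at [1.175, 0.494, 1.345, -0, 1.302, -0.096], TCP at [0.185, 0.597, 0.195] pointing down, gripper open.
Joint ranges: [-2.91, 2.91], [-0.82, 2.16], [0.22, 2.67], [-1.22, 4.37], [0.12, 2.79], [-3.08, 3.08]. Speed limits (rad/s): [1.89, 1.89, 2.57, 3.01, 3.01, 3.01].

## Interface

Orientations are given as a rotation vector (axis times angle).
In Python, from cell import ctrl, imaging, finder gives the robot as it stands. The module is installed in compiled form; this text tells all that it offers.
- The arm moves only by the tool send_rows, never from a script. Its argument "commands" is one flat list of numbers, 5 for each row, row after row: the shift along the world's x, y, z in mm, then the turn about the world's z in degrees, then the closure, from 0 (fully open) to 1 (shut). In form: [dx, dy, dz, yaw, hand, dx, dy, dz, yaw, hand, ...]. A call has 1 to 20 rows; each row shifts and turns the pose as measured when the row begins; what a row does not reach is not made up. A row lasts 1/10 s, in which the tool goes at most 50 mm and 8.59 degrees, less where a joint would pass 70% of its speed; a pose out of reach is approached as far as the arm can. A call with a gripper value outside its range is refused whole. The fingers move at their own pace and stop on an object; "force" is the grip in N (left out, the last holds). Time passes only in rows, so rows that do not move let the fingers close. It gives the time, the measured TCP pose, the force and the opening at its end, in the units of the state.
- ctrl.observe(): the state, without advancing time (a new reading comes with each control period).
- imaging.capture(name): name is "scene" or "top"; returns a dict with "frame" (420x560x3 uint8, blue, green, red), "range_z" (420x560 float32, m along the optical axis (not along the pixel's ray), 0 where there is no reading), "mtx" (3x3 intrinsics, pixels), "D" ([k1, k2, p1, p2, k3] as OpenCV has them; the pictures are not rectified), "T" (4x4, takes a point from camera to world coordinates). Camera axes: x right, y down, z forward; pixel columns grow to the right and rows downward; lengths in m; the calibration is good to about 2 mm. A picture is of the moment at which its call begins.
- ctrl.finish_job(): hands the job in, once; it reports no verdict.
Trained networks look in a picture, given as the dict that the camera call returned (one of the last four; its "shot" number tells which), for a name from the list of things; names that differ only in an ending like _2 or _b are one class to them, and where a whole thing is asked for, a point or a joint stands for the part that bears it (a point fixed in the world has none). Each returns a list of dicts, best first, with "score" (0 to 1); they miss things now and then, are a little off and sometimes report something else, mostly with a low value. They report only what shows in the picture. A call takes as long as a camera call.
- finder.search_frame(picture, name): "position" ([x, y, z] in m, in the coordinates of the camera as it stood for that picture, good to about 4 mm: the middle of the surface that is visible of it).
- finder.pinpoint(picture, name): "position" ([x, y, z] in m, in the coordinates of the camera as it stood for that picture, good to about 4 mm: a listed point, or the origin of a listed thing).
The state is a dict: "t": time; "joints": joint angles; "joint_velocities": joint speeds; "effort": joint torques, N m; "eef_pos": TCP position; "tool_rot": TCP orientation; "force": force on the tool from outside, world axes, zero at the start; "ft_torque": the same for the moment, N m; "gripper_width": finger opening in m.
Only numpy, scipy, OpenCV 4.12 (cv2) and the standard library are available. Lean on these libraries where they do the work, as an engineer would, in place of code of your own. Each camera call takes 0.05 s, during which the arm holds its last target.

## Working session

There is one attempt and no reset: what is moved stays moved. The work goes in short steps, Python scripts to look and compute and a tool call to move; the robot and the scene stay as the last step left them, time stands still between calls to the robot, and variables do not carry over. Pictures are saved under pics/ and viewed, and the job is handed in when it is done.

Besides the shell and the picture viewer there is one more tool, called after "Request:" by a JSON object that holds its "api" and its "payload". send_rows: Moves the arm, as the interface text tells. Its arguments: {"type":"object","properties":{"commands":{"type":"array"},"force":{"type":"number"}},"required":["commands"]}

```bash
mkdir -p pics
cat > h.py <<'E'
from cell import ctrl, imaging, finder
import numpy as np, cv2
def w(p,cam): return (cam["T"]@np.r_[p,1])[:3]
def save(cam,n): cv2.imwrite(f"pics/{n}.png",cam["frame"])
def pin(cam,names,k=4):
    for n in names:
        for r in finder.pinpoint(cam,n)[:k]:
            if r["score"]>0.2: print(n,np.round(w(r["position"],cam)*1000).astype(int),round(r["score"],2))
E
python3 - <<'E'
from h import *
print(ctrl.observe())
for c in ("scene","top"):
    im=imaging.capture(c); save(im,c+"0"); print(c,im["T"].round(3).tolist())
    pin(im,["lantern1_grip","lantern1_eye","hook_left","hook_middle","hook_right","sign1_grip","sign1_seat","rail_mid","rail_load","mark_far","mark_near","mug","bowl"])
E
```

```text
{'t': 0.0, 'joints': array([ 1.17452012e+00,  4.94224755e-01,  1.34615563e+00, -7.59960631e-06,
        1.30254384e+00, -9.55189857e-02]), 'joint_velocities': array([ 5.41632161e-04, -3.42475619e-05, -4.34287282e-04,  1.02043664e-03,
        2.03811811e-03, -2.58363333e-04]), 'effort': array([ 4.51056054e-03, -8.82154226e+01, -3.83871102e+01,  3.00708170e-04,
        1.01023490e-02, -8.26308519e-05]), 'eef_pos': array([0.18499328, 0.59653605, 0.19396616]), 'tool_rot': array([-4.70599063e-01, -3.10582435e+00,  2.03131200e-03]), 'force': array([-0.02063536, -0.49653482, -0.05014554]), 'ft_torque': array([ 0.00915704,  0.02478246, -0.04670141]), 'gripper_width': 0.08548669053321162}
scene [[-0.863, 0.382, -0.331, 0.89], [0.505, 0.631, -0.589, 0.617], [-0.016, -0.675, -0.737, 0.89], [0.0, 0.0, 0.0, 1.0]]
lantern1_grip [447 157 142] 0.73
lantern1_grip [ 439 -171   90] 0.23
lantern1_eye [447 161 111] 0.88
hook_left [657 -72 158] 0.84
hook_left [619  75  20] 0.49
hook_middle [ 637 -189  160] 0.93
hook_right [ 627 -303  161] 0.9
sign1_grip [ 443 -168   94] 0.77
sign1_grip [442 291  63] 0.43
sign1_seat [ 438 -170   64] 0.87
rail_mid [620 190 136] 0.55
rail_load [613 302 138] 0.8
mark_far [618  77  22] 0.45
mark_far [ 624 -303  164] 0.32
mark_near [618 189  20] 0.73
mug [461 472   1] 0.65
bowl [ 492 -455    1] 0.83
top [[-0.095, -0.975, 0.202, 0.234], [-0.995, 0.094, -0.017, 0.017], [-0.002, -0.203, -0.979, 1.541], [0.0, 0.0, 0.0, 1.0]]
lantern1_grip [449 163 139] 0.76
lantern1_eye [446 158 112] 0.68
lantern1_eye [618  76  21] 0.4
hook_left [657 -70 159] 0.71
hook_middle [ 638 -187  162] 0.93
hook_right [ 622 -300  156] 0.64
sign1_grip [ 438 -169   95] 0.69
sign1_seat [ 438 -166   61] 0.59
rail_mid [621 187 137] 0.86
rail_load [617 306 143] 0.75
mark_far [619  75  18] 0.61
mark_far [436 292  61] 0.41
mark_near [621 195  20] 0.48
mark_near [622 185 138] 0.38
bowl [ 492 -455    4] 0.7
```

```bash
ls . pics
```

```text
.:
h.py
pics

pics:
scene0.png
top0.png
```

View pics/scene0.png

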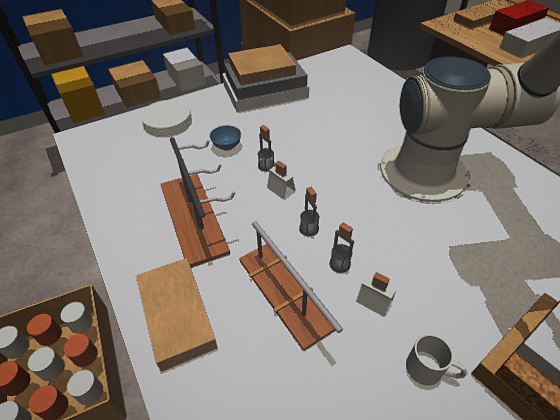

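View pics/top0.png

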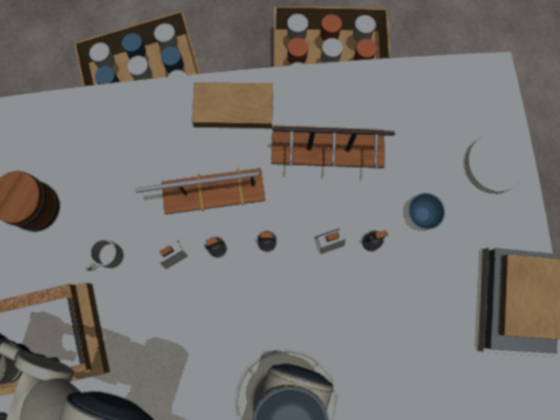

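```bash
cat >> h.py <<'E'
def cloud(cam):
    z=cam["range_z"]; v,u=np.nonzero(z>0)
    n=cv2.undistortPoints(np.stack([u,v],1).astype(np.float32)[:,None],cam["mtx"],np.asarray(cam["D"]))[:,0]
    d=z[v,u]; P=np.c_[n*d[:,None],d]
    return P@cam["T"][:3,:3].T+cam["T"][:3,3], cam["frame"][v,u], np.c_[u,v]
def rect(q):
    (c,s,a)=cv2.minAreaRect((q*1000).astype(np.float32))
    if s[0]<s[1]: a+=90; s=(s[1],s[0])
    return np.round(c,1),np.round(s,1),round((a+90)%180-90,1)
def blocks(cams):
    from scipy.cluster.hierarchy import fcluster,linkage
    for cam in cams:
        P,C,_=cloud(cam)
        C=C.astype(int)
        wood=(C[:,2]>C[:,0]*1.6)&(C[:,2]>60)
        for lo,hi,nm in((.119,.175,'lant'),(.072,.112,'sign')):
            m=wood&(P[:,2]>lo)&(P[:,2]<hi)&(P[:,0]>.3)&(P[:,0]<.56)&(abs(P[:,1])<.42)
            Q=P[m]
            if len(Q)<5: continue
            l=fcluster(linkage(Q[:,:2]),.02,'distance')
            for k in set(l):
                q=Q[l==k]
                if len(q)<8: continue
                top=q[q[:,2]>np.percentile(q[:,2],95)-.006]
                print(nm,len(q),'zmax',round(q[:,2].max()*1000),'all',rect(q[:,:2]),'top',len(top),rect(top[:,:2]))
E
python3 - <<'E'
from h import *
a=imaging.capture("scene");b=imaging.capture("top")
blocks([a,b])
for cam in(a,b):
    P,C,_=cloud(cam)
    m=(P[:,2]>.130)&(P[:,2]<.146)&(P[:,0]>.56)&(P[:,0]<.68)&(P[:,1]>0)&(P[:,1]<.4)
    Q=P[m];print('rail',len(Q),rect(Q[:,:2]),Q[:,2].max())
    s=Q[(Q[:,2]>.136)]; 
    f=np.polyfit(s[:,1],s[:,0],1); print('fit x=',f, s[:,1].min(),s[:,1].max())
    m=(P[:,2]>.145)&(P[:,2]<.19)&(P[:,0]>.58)&(P[:,0]<.8)&(P[:,1]<0.0)&(P[:,1]>-.42)
    Q=P[m];print('stand',len(Q),rect(Q[:,:2]))
    big=cv2.resize(cam["frame"][130:330,130:420] if cam is b else cam["frame"][110:360,150:430],None,fx=2.7,fy=2.3,interpolation=cv2.INTER_CUBIC)
    cv2.imwrite("pics/z%d.png"%(cam is b),big)
E
```

```text
lant 35 zmax 156 all (array([ 425.2, -288. ]), array([29.2, 17.1]), -83.9) top 31 (array([ 424.7, -288. ]), array([28.7, 16.8]), -81.2)
lant 61 zmax 157 all (array([449.8, 158.4]), array([27.2, 15.2]), -73.9) top 58 (array([449.7, 158.4]), array([27.4, 14.7]), -75.4)
lant 44 zmax 157 all (array([453.7,  14. ]), array([27.5, 13.8]), 81.1) top 43 (array([453.7,  14. ]), array([27.5, 13.8]), 81.1)
sign 85 zmax 108 all (array([441.7, 290.1]), array([32.4, 18.4]), -67.7) top 82 (array([441.7, 290.1]), array([32.4, 18.4]), -67.7)
sign 35 zmax 108 all (array([ 439. , -167.4]), array([30.9, 12.3]), -74.7) top 34 (array([ 439. , -167.4]), array([30.9, 12.3]), -74.7)
lant 64 zmax 160 all (array([ 422.3, -288.3]), array([28.8, 15.2]), -88.5) top 36 (array([ 422. , -286.4]), array([25.2, 13.3]), 87.5)
lant 63 zmax 160 all (array([450.9,  12.9]), array([28.7, 13.7]), 84.0) top 41 (array([450.9,  14.2]), array([26.3, 13.4]), 84.0)
lant 60 zmax 163 all (array([447.9, 158.8]), array([29.3, 12.8]), -72.1) top 35 (array([447.9, 158.4]), array([27.6, 10.8]), -75.1)
sign 59 zmax 110 all (array([ 436.8, -165.3]), array([31.7, 12.4]), -76.3) top 39 (array([ 436.2, -164.8]), array([30.5, 11.9]), -78.8)
sign 60 zmax 112 all (array([440.5, 289. ]), array([30.8, 13.9]), -69.8) top 34 (array([440.6, 289.2]), array([30.5, 11.9]), -62.6)
rail 871 (array([618.2, 188.2]), array([338.7,  15.5]), -87.4) 0.1437441090340701
fit x= [-0.04315614  0.62722197] 0.019131618645022108 0.3569211197572392
stand 806 (array([ 669.2, -188.6]), array([333.8, 104.7]), 82.5)
rail 593 (array([615.9, 188.5]), array([337.7,  16.4]), -87.2) 0.14594397791017677
fit x= [-0.04870752  0.62483065] 0.01991476555382812 0.3569320560730542
stand 971 (array([ 668.8, -188.9]), array([334.7, 107.2]), 82.5)
```

View pics/z0.png

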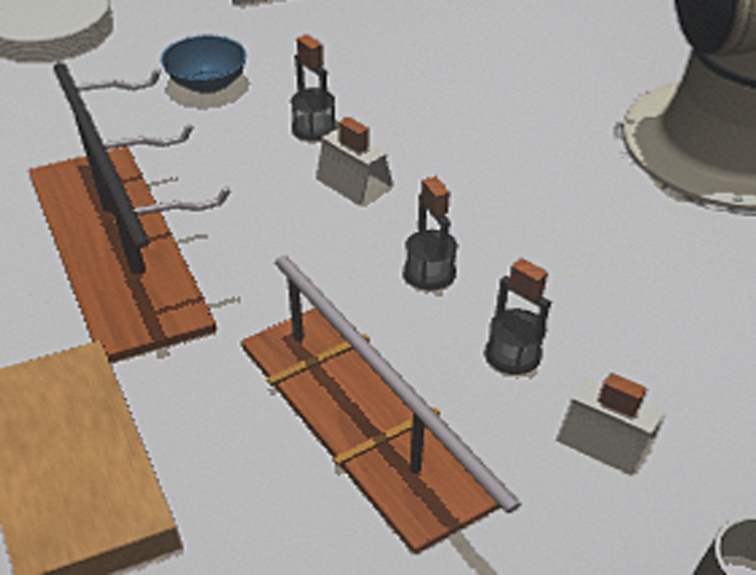

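View pics/z1.png

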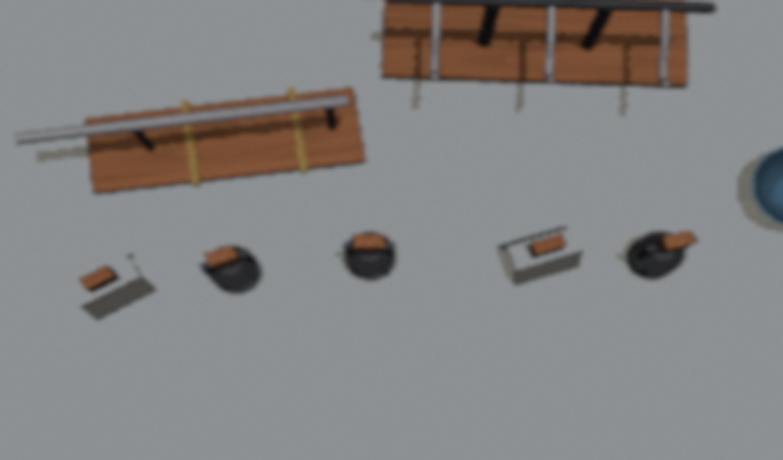

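Run:
```python
from h import *
for n in("scene","top"):
    cam=imaging.capture(n); P,C,uv=cloud(cam); C=C.astype(int)
    m=(P[:,0]>.54)&(P[:,0]<.70)&(P[:,1]>0)&(P[:,1]<.37)&(P[:,2]>.008)&(P[:,2]<.035)
    hsv=cv2.cvtColor(cam["frame"],cv2.COLOR_BGR2HSV)[uv[:,1],uv[:,0]].astype(int)
    b=m&(hsv[:,0]>=15)&(hsv[:,0]<=28)&(hsv[:,1]>90)&(hsv[:,2]>90)
    print(n,m.sum(),b.sum(),np.percentile(hsv[m],[5,50,95,99],axis=0).tolist(), np.median(P[m],0))
    for lo,hi in((.04,.125),(.14,.24)):
        q=P[b&(P[:,1]>lo)&(P[:,1]<hi)]
        if len(q)>5: print(len(q),rect(q[:,:2]),q.mean(0).round(4))
    m=(P[:,2]>.145)&(P[:,0]>.57)&(P[:,0]<.8)&(P[:,1]<0.0)&(P[:,1]>-.42)&(P[:,2]<.2)
    # hook points: front portion of stand
    th=np.deg2rad(-7.5); X=P[:,:2]@[np.cos(th),np.sin(th)]; Y=P[:,:2]@[-np.sin(th),np.cos(th)]
    for c in(-.071,-.188,-.302):
        x0={-.071:.657,-.188:.6375,-.302:.6245}[c]
        xc=x0*np.cos(th)+c*np.sin(th); yc=-x0*np.sin(th)+c*np.cos(th)
        s=m&(abs(Y-yc)<.03)&(X<xc+.03)&(X>xc-.05)
        q=np.c_[X,Y,P[:,2]][s]
        print('hook exp',round(xc,4),round(yc,4),'n',len(q),'xmin',q[:,0].min().round(4),'ymed',np.median(q[:,1]).round(4),'ztip',q[q[:,0]<q[:,0].min()+.01][:,2].max().round(3))
```

```text
scene 3738 202 [[9.0, 106.0, 74.0], [10.0, 149.0, 148.0], [17.0, 157.0, 166.0], [18.0, 164.0, 178.0]] [0.62859981 0.17776518 0.01576961]
97 (array([622.3,  73.5]), array([111.4,  16. ]), 2.5) [0.6308 0.0765 0.0211]
105 (array([617.5, 193.9]), array([110.6,   9.7]), 3.2) [0.6287 0.1941 0.0216]
hook exp 0.6606 0.0154 n 76 xmin 0.6368 ymed 0.0165 ztip 0.177
hook exp 0.6566 -0.1032 n 62 xmin 0.6359 ymed -0.0984 ztip 0.176
hook exp 0.6586 -0.2179 n 60 xmin 0.6353 ymed -0.2128 ztip 0.176
top 2779 195 [[10.0, 64.9, 74.0], [11.0, 145.0, 118.0], [18.0, 150.0, 129.0], [100.0, 153.0, 146.0]] [0.60903062 0.15797808 0.01556365]
95 (array([622.5,  77.3]), array([105.4,  11.4]), 2.5) [0.6103 0.0768 0.0199]
100 (array([616.3, 195.4]), array([105.4,  12.8]), 2.8) [0.6056 0.1943 0.0202]
hook exp 0.6606 0.0154 n 60 xmin 0.6347 ymed 0.016 ztip 0.176
hook exp 0.6566 -0.1032 n 58 xmin 0.6333 ymed -0.0996 ztip 0.178
hook exp 0.6586 -0.2179 n 52 xmin 0.6341 ymed -0.2141 ztip 0.174
```

Request:
{"api": "send_rows", "payload": {"commands": [26, -31, 0, 4.1, 0, 26, -31, 0, 4.1, 0, 26, -31, 0, 4.1, 0, 26, -31, 0, 4.1, 0, 26, -31, 0, 4.1, 0, 26, -31, 0, 4.1, 0, 26, -31, 0, 4.1, 0, 26, -31, 0, 4.1, 0, 26, -31, 0, 4.1, 0, 22, -28, 0, 4.1, 0, 0, 0, 0, 0, 0], "force": 40}}

```text
t: 2.7
eef_pos: [0.449, 0.2784, 0.1954]
tool_rot: [-0.698, 3.06, 0.004]
force: [-0.7, 0.5, 0.8]
gripper_width: 0.0854
```

```bash
cat >> h.py <<'E'
from scipy.spatial.transform import Rotation as Ro
def st():
    o=ctrl.observe(); R=Ro.from_rotvec(o["tool_rot"]).as_matrix()
    y=R[:,1]; a=np.degrees(np.arctan2(-y[0],y[1])); a=(a+90)%180-90
    print('t',round(o["t"],1),'tcp',(o["eef_pos"]*1000).round(1),'yaw',a.round(1),'z',R[:,2].round(3),'F',o["force"].round(1),'w',round(o["gripper_width"]*1000,1),'j',o["joints"].round(2))
E
python3 - <<'E'
from h import *
st(); print(ctrl.tcp_to_grasp)
E
```

```text
t 2.7 tcp [449.  278.4 195.4] yaw 25.7 z [ 0.002  0.003 -1.   ] F [-0.7  0.5  0.8] w 85.4 j [ 0.44  0.36  1.58  0.    1.2  -1.58]
-0.0187
```

Request:
{"api": "send_rows", "payload": {"commands": [-8, 11, -10, -1.5, 0, 0, 0, -40, 0, 0, 0, 0, -40, 0, 0, 0, 0, -27, 0, 0, 0, 0, 0, 0, 0, 0, 0, 0, 0, 1, 0, 0, 0, 0, 1, 0, 0, 0, 0, 1, 0, 0, 0, 0, 1, 0, 0, 0, 0, 1, 0, 0, 0, 0, 1, 0, 0, 0, 0, 1], "force": 40}}

```text
t: 3.9
eef_pos: [0.4447, 0.2924, 0.0825]
tool_rot: [-0.646, 3.059, 0.01]
force: [-0.2, 0.1, 0.1]
gripper_width: -0.0001
```

Run:
```python
from h import *
st(); a=imaging.capture("scene"); cv2.imwrite("pics/g1.png",cv2.resize(a["frame"][150:350,250:530],None,fx=2.8,fy=2.8))
```

```text
t 3.9 tcp [444.7 292.4  82.5] yaw 23.9 z [ 0.014  0.009 -1.   ] F [-0.2  0.1  0.1] w -0.1 j [ 0.47  0.5   1.72  0.    0.91 -1.52]
```

View pics/g1.png

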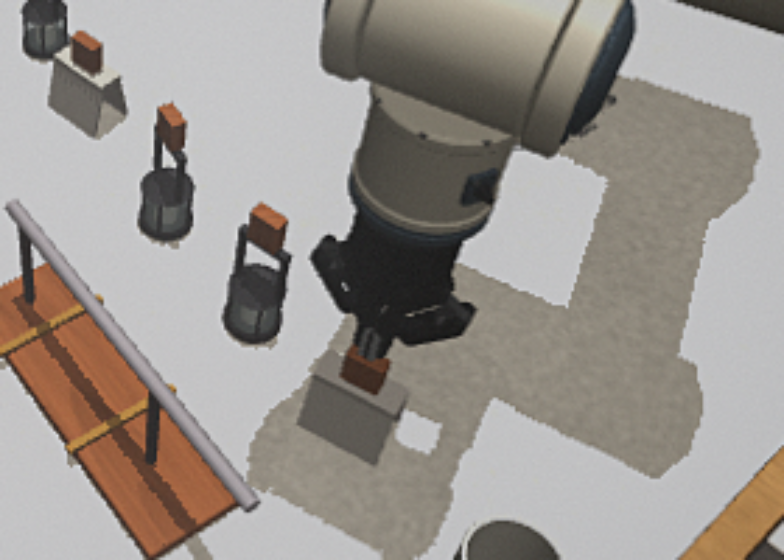

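Request:
{"api": "send_rows", "payload": {"commands": [0, 0, 0, 0, 0, 0, 0, 0, 0, 0, 0, 0, 0, 0, 0, 0, 0, 0, 0, 0, 0, 0, 20, 0, 0, 0, 0, 40, 0, 0, 0, 0, 40, 0, 0, 0, 0, 0, 0, 0]}}

```text
t: 4.75
eef_pos: [0.4433, 0.2916, 0.1846]
tool_rot: [-0.647, 3.063, 0.008]
force: [0.0, -0.2, -0.1]
gripper_width: 0.0853
```

Run:
```python
from h import *
st(); a=imaging.capture("scene"); cv2.imwrite("pics/g2.png",cv2.resize(a["frame"][150:350,250:530],None,fx=2.8,fy=2.8))
blocks([a]); pin(a,["sign1_grip","sign1_seat"])
```

```text
t 4.8 tcp [443.3 291.6 184.6] yaw 23.8 z [ 0.01   0.007 -1.   ] F [ 0.  -0.2 -0.1] w 85.3 j [ 0.47  0.37  1.6   0.    1.16 -1.52]
lant 40 zmax 157 all (array([ 424.8, -286.5]), array([29.7, 15.4]), -77.5) top 29 (array([ 424.8, -286.5]), array([29.7, 15.4]), -77.5)
lant 64 zmax 157 all (array([448.6, 158.8]), array([27.7, 16.1]), -76.6) top 59 (array([448.9, 158. ]), array([26.9, 15.1]), -72.5)
lant 47 zmax 157 all (array([453.2,  13.7]), array([28.4, 13.5]), 81.5) top 44 (array([453.1,  13.6]), array([28.1, 13.5]), 81.5)
sign 152 zmax 109 all (array([442.3, 290.8]), array([32.3, 18.2]), -64.5) top 88 (array([442.1, 290.2]), array([31.7, 17. ]), -66.4)
sign 36 zmax 107 all (array([ 439.8, -168.7]), array([34.2, 14.3]), -83.9) top 36 (array([ 439.8, -168.7]), array([34.2, 14.3]), -83.9)
sign1_grip [ 441 -169   92] 0.81
sign1_grip [449 161 143] 0.73
sign1_grip [442 291  64] 0.71
sign1_grip [450 160 112] 0.21
```

View pics/g2.png

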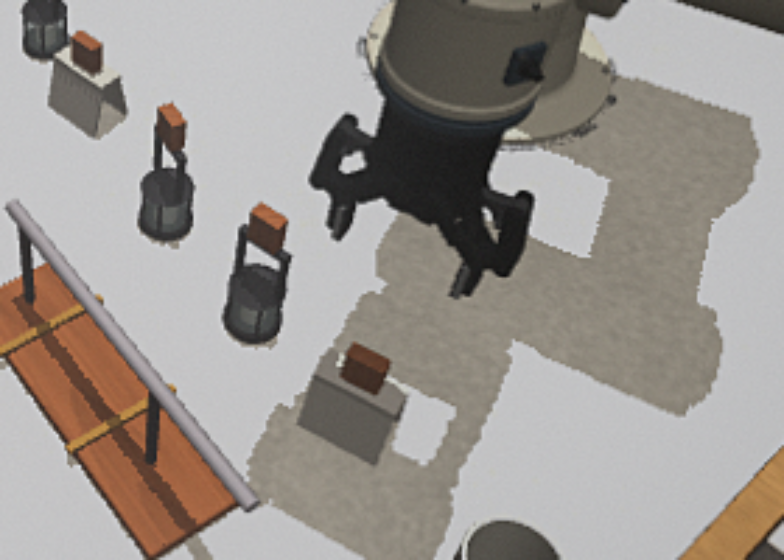

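```bash
cat >> h.py <<'E'
def proj(p,cam):
    T=np.linalg.inv(cam["T"]); rv=cv2.Rodrigues(T[:3,:3])[0]
    return cv2.projectPoints(np.array([p],float),rv,T[:3,3],cam["mtx"],np.asarray(cam["D"]))[0].ravel()
E
python3 - <<'E'
from h import *
a=imaging.capture("scene")
for p in([.4447,.2924,.0825],[.4433,.2916,.1846],[.4433,.2916,.198],[.442,.2905,.105]): print(p,(proj(p,a)-[250,150])*2.8)
b=imaging.capture("top"); cv2.imwrite("pics/g3.png",cv2.resize(b["frame"][150:350,100:380],None,fx=2.8,fy=2.8))
P,C,uv=cloud(a)
m=(abs(P[:,0]-.443)<.1)&(abs(P[:,1]-.29)<.1)&(P[:,2]>.15)&(P[:,2]<.23)&(C.max(1)<60); Q=P[m]
for lo in(.18,.19,.2,.21): 
  q=Q[(Q[:,2]>lo)&(Q[:,2]<lo+.01)]; print(lo,len(q),rect(q[:,:2]) if len(q)>5 else '')
print(Q[:,2].min())
E
```

```text
[0.4447, 0.2924, 0.0825] [361.73691247 374.49615769]
[0.4433, 0.2916, 0.1846] [384.92904803 300.41365861]
[0.4433, 0.2916, 0.198] [388.18420938 289.9329132 ]
[0.442, 0.2905, 0.105] [367.41734011 356.36311493]
0.18 0 
0.19 0 
0.2 0 
0.21 0 Traceback (most recent call last):
  File "<stdin>", line 9, in <module>
    return umr_minimum(a, axis, None, out, keepdims, initial, where)
ValueError: zero-size array to reduction operation minimum which has no identity
```

View pics/g3.png

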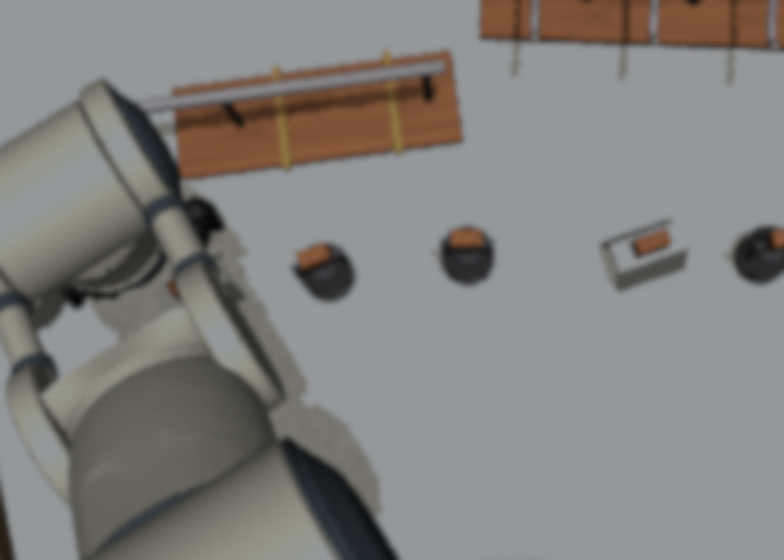

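Run:
```python
from h import *
st()
a=imaging.capture("scene"); cv2.imwrite("pics/g4.png",cv2.resize(a["frame"][150:350,250:530],None,fx=2.8,fy=2.8))
P,C,uv=cloud(a)
for (u,v) in((340,230),(338,215),(460,290),(462,275),(430,200),(400,180)):
    U=np.array([u/2.8+250,v/2.8+150]); i=np.argsort(((uv-U)**2).sum(1))[:6]; print((u,v),P[i].round(3).tolist()[:4],C[i[0]])
st()
```

```text
t 5.0 tcp [440.5 290.1 179. ] yaw 23.8 z [ 0.002  0.003 -1.   ] F [-0.9  0.9  0.2] w 85.3 j [ 0.47  0.37  1.61  0.    1.16 -1.52]
(340, 230) [[0.47, 0.254, 0.247], [0.466, 0.254, 0.244], [0.47, 0.255, 0.245], [0.465, 0.254, 0.241]] [46 47 48]
(338, 215) [[0.471, 0.253, 0.262], [0.471, 0.25, 0.26], [0.472, 0.252, 0.266], [0.471, 0.249, 0.262]] [74 76 73]
(460, 290) [[0.431, 0.339, 0.243], [0.431, 0.338, 0.246], [0.427, 0.339, 0.24], [0.43, 0.34, 0.247]] [51 51 52]
(462, 275) [[0.431, 0.336, 0.259], [0.432, 0.338, 0.259], [0.431, 0.339, 0.263], [0.433, 0.336, 0.261]] [61 63 63]
(430, 200) [[0.451, 0.308, 0.324], [0.452, 0.31, 0.323], [0.454, 0.308, 0.325], [0.456, 0.31, 0.326]] [35 37 34]
(400, 180) [[0.477, 0.3, 0.351], [0.478, 0.301, 0.349], [0.477, 0.298, 0.349], [0.476, 0.298, 0.345]] [37 38 36]
t 5.0 tcp [440.5 290.1 179. ] yaw 23.8 z [ 0.002  0.003 -1.   ] F [0.4 0.1 0.4] w 85.4 j [ 0.47  0.37  1.61  0.    1.16 -1.52]
```

View pics/g4.png

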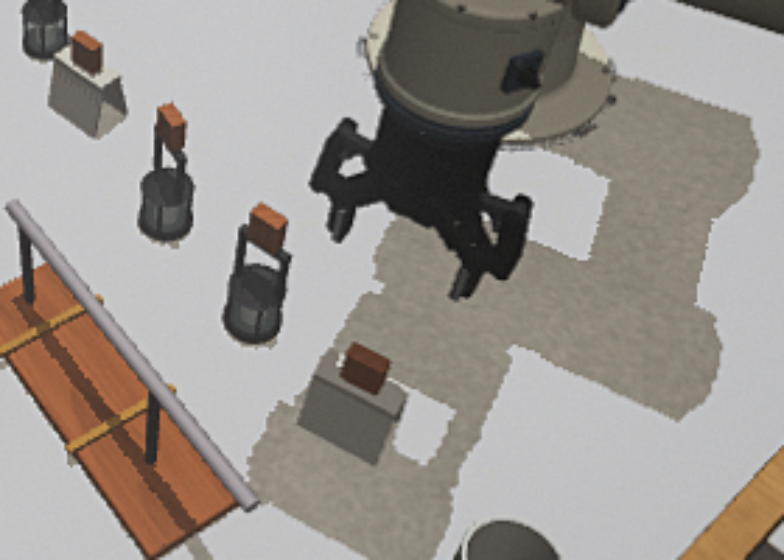

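Request:
{"api": "send_rows", "payload": {"commands": [0, 0, 0, 0, 1, 0, 0, 0, 0, 1, 0, 0, 0, 0, 1, 0, 0, 0, 0, 1, 0, 0, 0, 0, 1, 0, 0, 0, 0, 1, 0, 0, 0, 0, 1]}}

```text
t: 5.75
eef_pos: [0.4396, 0.2897, 0.1767]
tool_rot: [0.648, -3.072, -0.003]
force: [0.1, 0.5, 0.0]
gripper_width: 0.0004
```

Run:
```python
from h import *
st()
a=imaging.capture("scene"); f=a["frame"].copy()
p=ctrl.observe()["eef_pos"]
for dz in(0,.02,.04): 
  u=proj(p+[0,0,dz],a); print(dz,u); 
cv2.imwrite("pics/g5.png",cv2.resize(f[180:330,300:500],None,fx=4,fy=4,interpolation=0))
P,C,uv=cloud(a); u0=proj(p,a)
m=(abs(P[:,0]-p[0])<.06)&(abs(P[:,1]-p[1])<.06)&(P[:,2]>.14)
Q=P[m]; i=np.argsort(Q[:,2])[:40]; print(Q[i][::3].round(3),uv[m][i][::3])
```

```text
t 5.8 tcp [439.6 289.7 176.7] yaw 23.8 z [-0.002  0.002 -1.   ] F [0.1 0.5 0. ] w 0.4 j [ 0.47  0.38  1.61  0.    1.16 -1.52]
0 [387.53646959 258.07304493]
0.02 [389.26600362 252.52152475]
0.04 [391.05769017 246.77541387]
[[0.453 0.289 0.217]
 [0.452 0.294 0.219]
 [0.451 0.295 0.22 ]
 [0.453 0.289 0.22 ]
 [0.45  0.3   0.222]
 [0.453 0.282 0.223]
 [0.452 0.283 0.223]
 [0.445 0.3   0.224]
 [0.453 0.281 0.225]
 [0.451 0.285 0.225]
 [0.449 0.298 0.226]
 [0.451 0.294 0.226]
 [0.442 0.304 0.228]
 [0.453 0.28  0.228]] [[386 249]
 [388 250]
 [389 250]
 [386 248]
 [391 251]
 [384 245]
 [385 245]
 [393 249]
 [384 244]
 [386 245]
 [391 249]
 [389 248]
 [396 249]
 [384 243]]
```

View pics/g5.png

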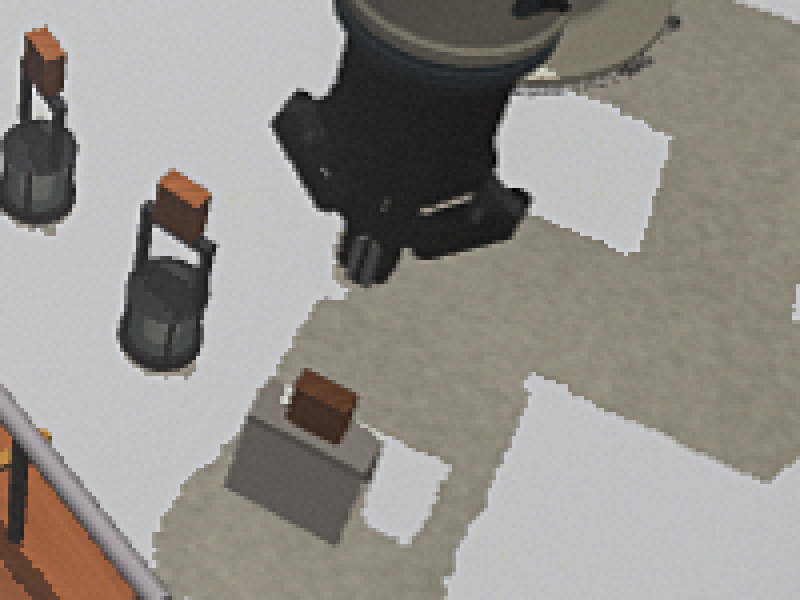

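Request:
{"api": "send_rows", "payload": {"commands": [2, 1, 0, 0, 0, 0, 0, -20, 0, 0, 0, 0, -20, 0, 0, 0, 0, -20, 0, 0, 0, 0, -20, 0, 0, 0, 0, -20, 0, 0, 0, 0, -20, 0, 0, 0, 0, -10, 0, 0, 0, 0, 0, 0, 0, 0, 0, 0, 0, 0, 0, 0, 0, 0, 0]}}

```text
t: 6.9
eef_pos: [0.445, 0.2923, 0.0447]
tool_rot: [-0.648, 3.069, 0.006]
force: [-0.3, 1.0, -0.2]
gripper_width: 0.0852
```

Run:
```python
from h import *
st()
a=imaging.capture("scene"); f=a["frame"].copy()
cv2.imwrite("pics/g6.png",cv2.resize(f[180:330,300:500],None,fx=4,fy=4,interpolation=0))
P,C,uv=cloud(a); m=(P[:,0]>.3)&(P[:,0]<.55)&(P[:,1]<.1)&(P[:,1]>-.1)&(abs(P[:,2])<.03); print('table z',np.median(P[m][:,2]))
st()
```

```text
t 6.9 tcp [445.  292.3  44.7] yaw 23.8 z [ 0.004  0.004 -1.   ] F [-0.3  1.  -0.2] w 85.2 j [ 0.47  0.56  1.74  0.    0.84 -1.52]
table z 0.00044205559510629433
t 7.0 tcp [445.1 292.4  44.8] yaw 23.8 z [ 0.004  0.005 -1.   ] F [ 0.1  0.  -0.8] w 85.4 j [ 0.47  0.56  1.74  0.    0.84 -1.52]
```

View pics/g6.png

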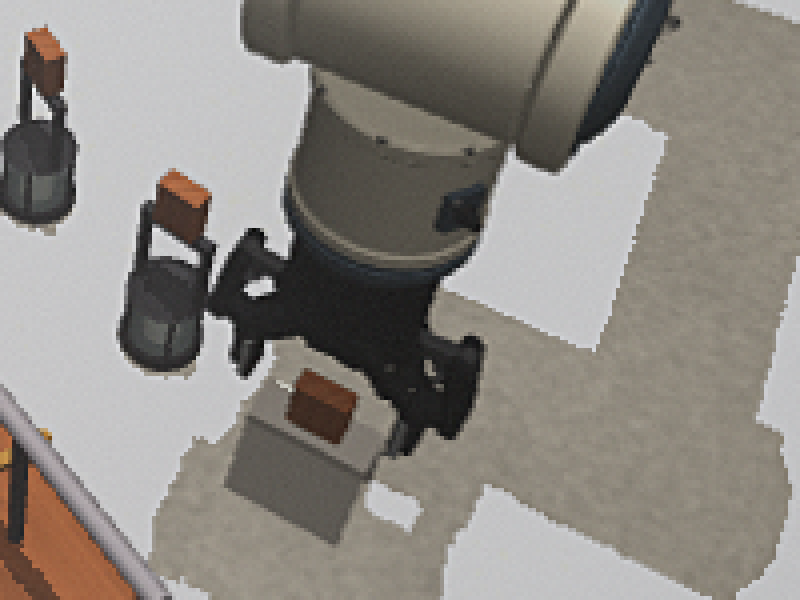

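Run:
```python
from h import *
a=imaging.capture("scene"); P,C,uv=cloud(a)
for (u,v) in((243,372),(243,360),(238,345),(400,452),(402,442),(405,425),(360,320)):
    U=np.array([u/4+300,v/4+180]); i=np.argsort(((uv-U)**2).sum(1))[:1]; print((u,v),P[i].round(3).tolist()[:4],C[i[0]])
print(*(((proj(p,a)-[300,180])*4).round() for p in([.445,.292,.045],[.445,.292,.08],[.445,.292,.092])))
```

```text
(243, 372) [[0.473, 0.257, 0.102]] [19 17 20]
(243, 360) [[0.474, 0.256, 0.114]] [49 49 51]
(238, 345) [[0.474, 0.248, 0.12]] [23 24 24]
(400, 452) [[0.374, 0.307, 0.003]] [66 71 73]
(402, 442) [[0.435, 0.342, 0.117]] [50 50 52]
(405, 425) [[0.436, 0.341, 0.132]] [55 59 56]
(360, 320) [[0.471, 0.319, 0.228]] [32 34 33]
[305. 449.] [315. 417.] [319. 406.]
```

Request:
{"api": "send_rows", "payload": {"commands": [-2, -1, -11, 0, 0, 0, 0, 0, 0, 0.3, 0, 0, 0, 0, 1, 0, 0, 0, 0, 1, 0, 0, 0, 0, 1, 0, 0, 0, 0, 1, 0, 0, 0, 0, 1, 0, 0, 0, 0, 1]}}

```text
t: 7.8
eef_pos: [0.4435, 0.2916, 0.034]
tool_rot: [-0.647, 3.067, 0.006]
force: [-0.9, -0.6, -0.8]
gripper_width: 0.0336
```

Run:
```python
from h import *
st()
a=imaging.capture("scene"); f=a["frame"].copy()
cv2.imwrite("pics/g7.png",cv2.resize(f[180:330,300:500],None,fx=4,fy=4,interpolation=0))
```

```text
t 7.8 tcp [443.5 291.6  34. ] yaw 23.8 z [ 0.006  0.005 -1.   ] F [-0.9 -0.6 -0.8] w 33.6 j [ 0.47  0.58  1.75  0.    0.8  -1.52]
```

View pics/g7.png

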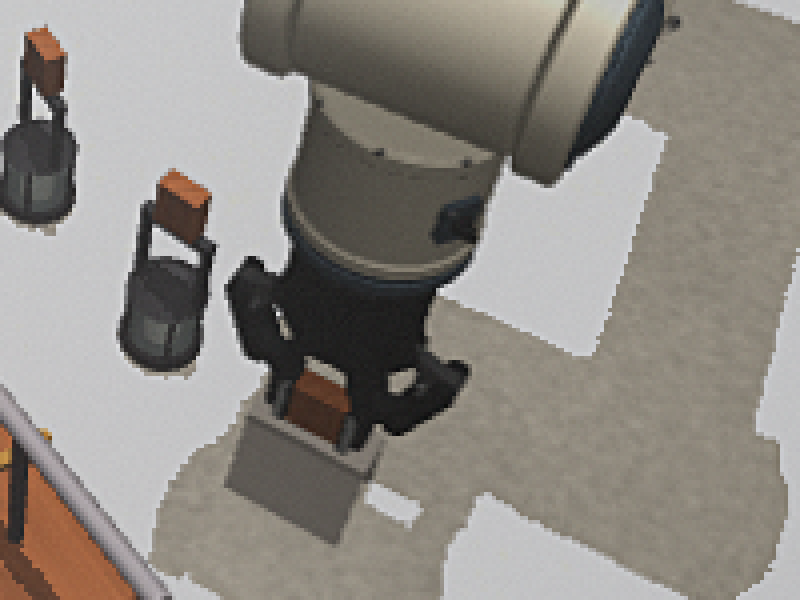

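Request:
{"api": "send_rows", "payload": {"commands": [0, 0, 30, 0, 1, 0, 0, 40, 0, 1, 0, 0, 45, 0, 1, 0, 0, 45, 0, 1, 20, 1, 0, -3, 1, 25, 2, 0, -3, 1, 25, 2, 0, -3, 1, 25, 2, 0, -3, 1, 25, 2, 0, -3, 1, 25, 2, 0, -3, 1, 18, 1, 0, -3, 1, 0, 0, 0, 0, 1, 0, 0, 0, 0, 1]}}

```text
t: 9.15
eef_pos: [0.6093, 0.3024, 0.2001]
tool_rot: [-0.056, 3.137, 0.005]
force: [-0.6, 0.5, -0.8]
gripper_width: 0.0339
```

```bash
cat >> h.py <<'E'
def blk(cam,c,zl,zh,r=.05):
    P,C,_=cloud(cam);C=C.astype(int)
    m=(C[:,2]>C[:,0]*1.6)&(C[:,2]>45)&(P[:,2]>zl)&(P[:,2]<zh)&(np.hypot(P[:,0]-c[0],P[:,1]-c[1])<r)
    q=P[m]
    if len(q)>8: print('blk n',len(q),'z',q[:,2].min().round(3),q[:,2].max().round(3),'mean',q.mean(0).round(4),rect(q[:,:2]))
E
python3 - <<'E'
from h import *
st()
p=ctrl.observe()["eef_pos"]
for n in("scene","top"):
    a=imaging.capture(n); f=a["frame"].copy(); u=proj(p,a); x0=int(u[0])-100;y0=int(u[1])-100
    x0=max(x0,0);y0=max(y0,0)
    cv2.imwrite(f"pics/h_{n}.png",cv2.resize(f[y0:y0+150,x0:x0+200],None,fx=4,fy=4,interpolation=0))
    blk(a,p,.18,.32); pin(a,["sign1_grip","sign1_seat"])
st()
E
```

```text
t 9.2 tcp [609.3 302.4 200.1] yaw 2.1 z [ 0.005  0.003 -1.   ] F [-0.6  0.5 -0.8] w 33.9 j [ 0.37  0.57  1.19  0.    1.38 -1.23]
blk n 128 z 0.238 0.273 mean [0.6144 0.2992 0.2599] (array([614.4, 298.3]), array([28.3, 10.7]), 69.1)
sign1_grip [ 440 -172   93] 0.68
sign1_seat [ 434 -169   64] 0.75
sign1_seat [654 -73 160] 0.71
blk n 26 z 0.266 0.309 mean [0.6    0.303  0.2723] (array([599.8, 301.4]), array([26.7,  9.3]), 79.2)
sign1_grip [ 437 -169   91] 0.77
sign1_seat [ 434 -168   58] 0.68
t 9.4 tcp [609.1 302.6 200.9] yaw 2.1 z [ 0.006  0.004 -1.   ] F [ 0.7  0.4 -1.1] w 33.5 j [ 0.37  0.57  1.19  0.    1.38 -1.23]
```

View pics/h_scene.png

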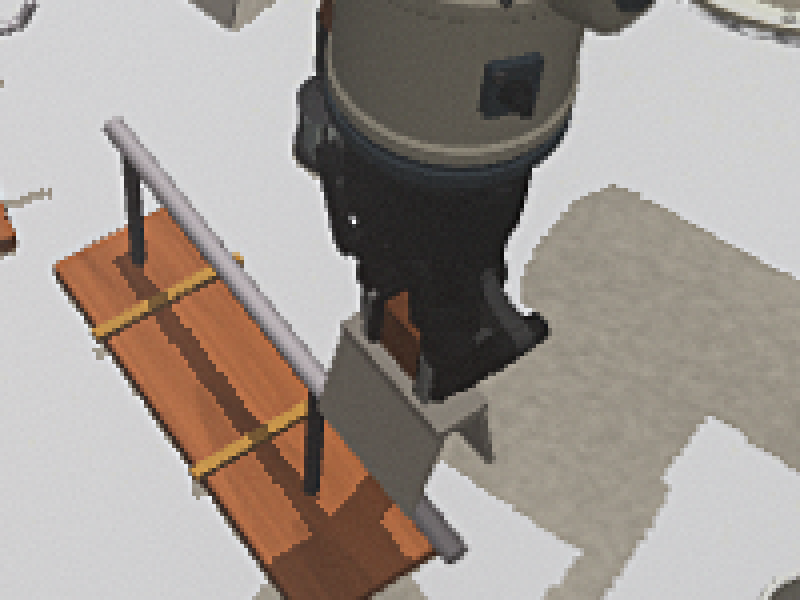

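Request:
{"api": "send_rows", "payload": {"commands": [3, 0, -15, 0.5, 1, 0, 0, -20, 0, 1, 0, 0, -20, 0, 1, 0, 0, -18, 0, 1, 0, 0, 0, 0, 1, 0, 0, 0, 0, 1]}}

```text
t: 10.05
eef_pos: [0.611, 0.3025, 0.1223]
tool_rot: [-0.077, 3.136, 0.005]
force: [-0.3, -0.5, -0.4]
gripper_width: 0.033
```

```bash
cat >> h.py <<'E'
def crop(n,nm,pt=None,s=4):
    p=ctrl.observe()["eef_pos"] if pt is None else np.array(pt)
    a=imaging.capture(n); f=a["frame"]; u=proj(p,a); x0=min(max(int(u[0])-100,0),360);y0=min(max(int(u[1])-75,0),270)
    cv2.imwrite(f"pics/{nm}.png",cv2.resize(f[y0:y0+150,x0:x0+200],None,fx=s,fy=s,interpolation=0)); return a
E
python3 - <<'E'
from h import *
st(); a=crop("scene","h2"); blk(a,ctrl.observe()["eef_pos"],.15,.3);st()
E
```

```text
t 10.1 tcp [611.  302.5 122.3] yaw 2.8 z [ 0.005  0.004 -1.   ] F [-0.3 -0.5 -0.4] w 33.0 j [ 0.37  0.64  1.28  0.    1.22 -1.25]
blk n 104 z 0.162 0.236 mean [0.6167 0.2992 0.1834] (array([618.9, 304.9]), array([38.9, 10.7]), 71.3)
t 10.1 tcp [610.9 302.4 122.3] yaw 2.8 z [ 0.005  0.003 -1.   ] F [ 0.  -0.1 -2.1] w 33.5 j [ 0.37  0.64  1.28  0.    1.22 -1.25]
```

View pics/h2.png

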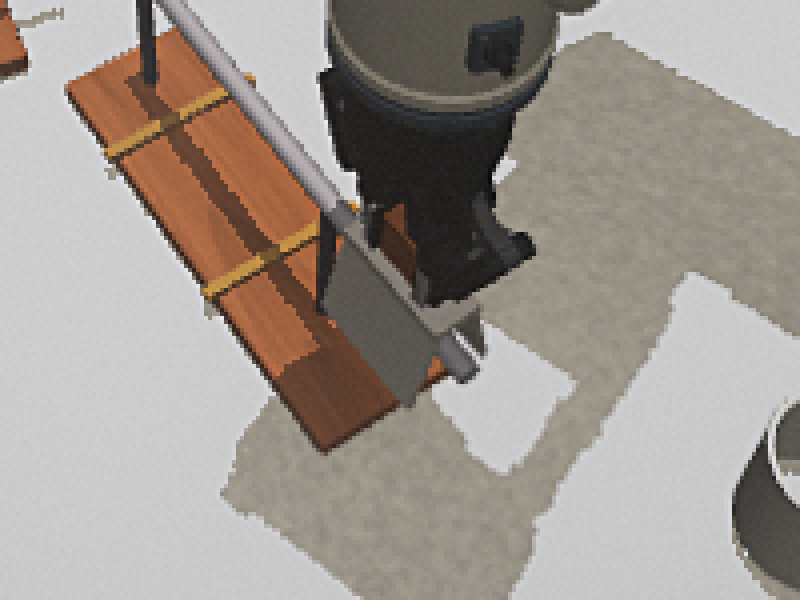

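Request:
{"api": "send_rows", "payload": {"commands": [1, 0, -3, 0, 1, 0, 0, -2, 0, 1, 0, 0, -2, 0, 1, 0, 0, 0, 0, 1]}}

```text
t: 10.5
eef_pos: [0.6132, 0.303, 0.1172]
tool_rot: [-0.077, 3.132, 0.007]
force: [-0.7, 0.6, -0.0]
gripper_width: 0.0339
```

```bash
python3 -c "
from h import *
st()"
```

```text
t 10.5 tcp [613.2 303.  117.2] yaw 2.8 z [ 0.008  0.005 -1.   ] F [-0.7  0.6 -0. ] w 33.9 j [ 0.37  0.64  1.28  0.    1.21 -1.25]
```

Request:
{"api": "send_rows", "payload": {"commands": [0, 0, -2, 0, 1, 0, 0, -2, 0, 1, 0, 0, 0, 0, 1]}}

```text
t: 10.8
eef_pos: [0.6136, 0.3031, 0.1137]
tool_rot: [-0.077, 3.131, 0.008]
force: [-0.5, -0.1, 0.8]
gripper_width: 0.0332
```

```bash
python3 -c "
from h import *
st()"
```

```text
t 10.8 tcp [613.6 303.1 113.7] yaw 2.8 z [ 0.01   0.005 -1.   ] F [-0.5 -0.1  0.8] w 33.2 j [ 0.37  0.65  1.29  0.    1.2  -1.25]
```

Request:
{"api": "send_rows", "payload": {"commands": [0, 0, -2, 0, 1, 0, 0, -1, 0, 1, 0, 0, 0, 0, 1]}}

```text
t: 11.1
eef_pos: [0.6142, 0.3033, 0.1138]
tool_rot: [-0.077, 3.128, 0.009]
force: [-0.4, -0.2, -2.7]
gripper_width: 0.0334
```

```bash
python3 -c "
from h import *
st()"
```

```text
t 11.1 tcp [614.2 303.3 113.8] yaw 2.8 z [ 0.012  0.006 -1.   ] F [-0.4 -0.2 -2.7] w 33.4 j [ 0.37  0.65  1.29  0.    1.19 -1.25]
```

Request:
{"api": "send_rows", "payload": {"commands": [-1, 0, -2, 0, 1, 0, 0, -2, 0, 1, 0, 0, 0, 0, 1, 0, 0, 0, 0, 1]}}

```text
t: 11.5
eef_pos: [0.6148, 0.3035, 0.1139]
tool_rot: [-0.077, 3.123, 0.011]
force: [0.3, 0.2, -1.4]
gripper_width: 0.0336
```

```bash
python3 -c "
from h import *
st()
for i in range(3): print(ctrl.observe()['force'])
crop('scene','h3');st()"
```

```text
t 11.5 tcp [614.8 303.5 113.9] yaw 2.8 z [ 0.018  0.007 -1.   ] F [ 0.3  0.2 -1.4] w 33.6 j [ 0.37  0.65  1.29  0.    1.19 -1.25]
[ 0.3150733   0.18956183 -1.41061896]
[ 0.3150733   0.18956183 -1.41061896]
[ 0.3150733   0.18956183 -1.41061896]
t 11.6 tcp [614.7 303.5 113.8] yaw 2.8 z [ 0.017  0.007 -1.   ] F [ 0.5 -0.2 -1. ] w 33.5 j [ 0.37  0.65  1.29  0.    1.19 -1.25]
```

View pics/h3.png

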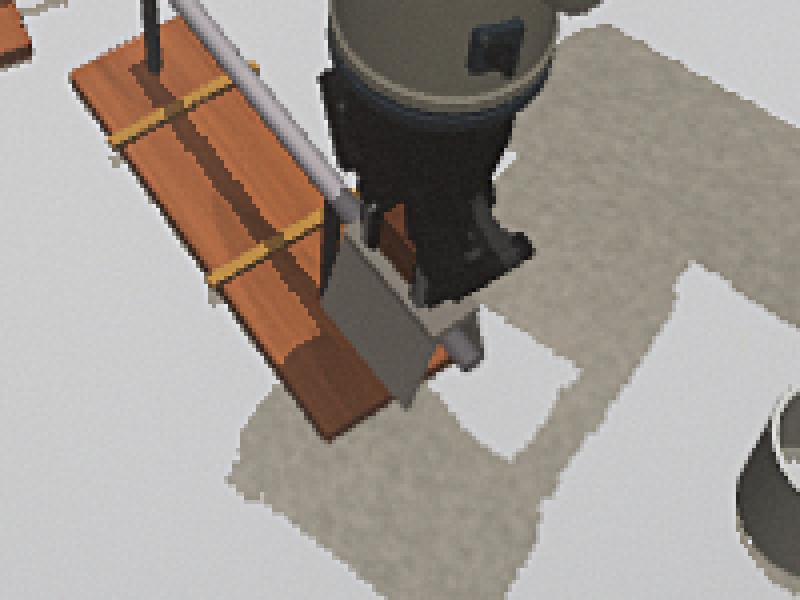

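Request:
{"api": "send_rows", "payload": {"commands": [-1, 0, -5, 0, 1, 0, 0, 0, 0, 1]}}

```text
t: 11.75
eef_pos: [0.6168, 0.3039, 0.1121]
tool_rot: [-0.078, 3.116, 0.013]
force: [-1.7, -0.5, -1.1]
gripper_width: 0.0336
```

```bash
python3 -c "
from h import *
st()"
```

```text
t 11.8 tcp [616.8 303.9 112.1] yaw 2.9 z [ 0.025  0.009 -1.   ] F [-1.7 -0.5 -1.1] w 33.6 j [ 0.37  0.65  1.29 -0.    1.17 -1.25]
```

Request:
{"api": "send_rows", "payload": {"commands": [-3, 0, 8, 0, 1, 0, 0, 0, 0, 1, 0, 0, 0, 0, 1]}}

```text
t: 12.05
eef_pos: [0.6132, 0.3038, 0.1199]
tool_rot: [-0.078, 3.117, 0.012]
force: [0.0, 0.0, -1.6]
gripper_width: 0.0336
```

```bash
python3 -c "
from h import *
st();print(ctrl.observe()['joints'])"
```

```text
t 12.1 tcp [613.2 303.8 119.9] yaw 2.9 z [ 0.024  0.009 -1.   ] F [ 0.   0.  -1.6] w 33.6 j [ 0.37  0.63  1.29 -0.    1.19 -1.25]
[ 3.73211580e-01  6.34756815e-01  1.29480808e+00 -7.18118991e-04
  1.18696851e+00 -1.24706714e+00]
```

Request:
{"api": "send_rows", "payload": {"commands": [0, 0, -5, 0, 1, 0, 0, 0, 0, 1, 0, 0, 0, 0, 0.5, 0, 0, 0, 0, 0.5, 0, 0, 0, 0, 0.5, 0, 0, 0, 0, 0.5]}}

```text
t: 12.65
eef_pos: [0.6126, 0.3037, 0.1132]
tool_rot: [-0.078, 3.119, 0.012]
force: [0.0, -0.1, 0.5]
gripper_width: 0.0427
```

```bash
python3 -c "
from h import *
st();a=crop('scene','h4');blk(a,ctrl.observe()['eef_pos'],.15,.3)"
```

```text
t 12.7 tcp [612.6 303.7 113.2] yaw 2.9 z [ 0.022  0.008 -1.   ] F [ 0.  -0.1  0.5] w 42.7 j [ 0.37  0.64  1.3  -0.    1.18 -1.25]
blk n 106 z 0.152 0.219 mean [0.6145 0.3003 0.1705] (array([615.5, 295.3]), array([50.7, 16.8]), 82.9)
```

View pics/h4.png

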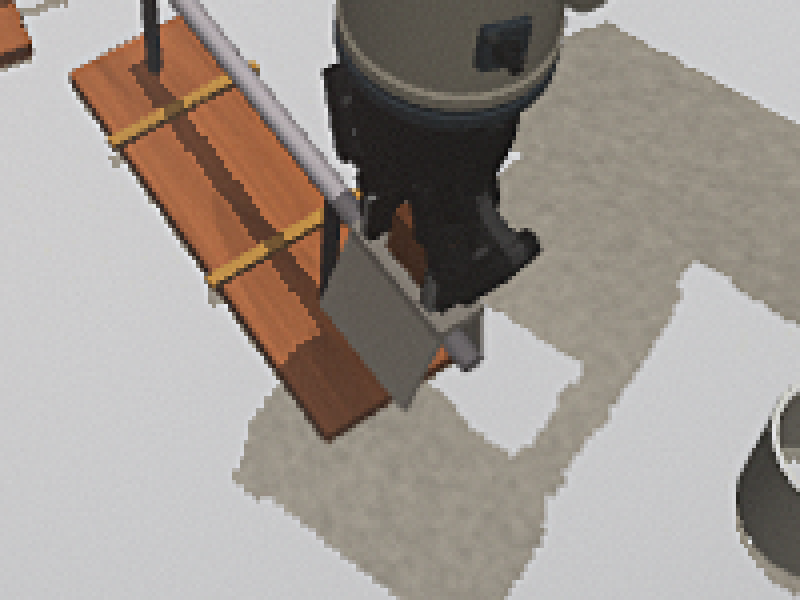

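Request:
{"api": "send_rows", "payload": {"commands": [0, 0, 0, 0, 1, 0, 0, 0, 0, 1, 0, 0, 0, 0, 1, 0, 0, 0, 0, 1, 0.5, -10, 0, 0, 1, 0.5, -10, 0, 0, 1, 0.5, -10, 0, 0, 1, 0.5, -10, 0, 0, 1, 0.5, -10, 0, 0, 1], "force": 20}}

```text
t: 13.6
eef_pos: [0.6152, 0.2502, 0.1135]
tool_rot: [-0.079, 3.118, 0.012]
force: [-0.0, 0.3, -0.1]
gripper_width: 0.0339
```

```bash
python3 -c "
from h import *
st();a=crop('scene','h5');st()"
```

```text
t 13.6 tcp [615.2 250.2 113.5] yaw 2.9 z [ 0.022  0.008 -1.   ] F [-0.   0.3 -0.1] w 33.9 j [ 0.3   0.62  1.36  0.    1.15 -1.33]
t 13.7 tcp [615.4 248.6 113.5] yaw 2.9 z [ 0.022  0.008 -1.   ] F [ 1.4 -3.  -0.5] w 33.5 j [ 0.29  0.62  1.36  0.    1.15 -1.33]
```

View pics/h5.png

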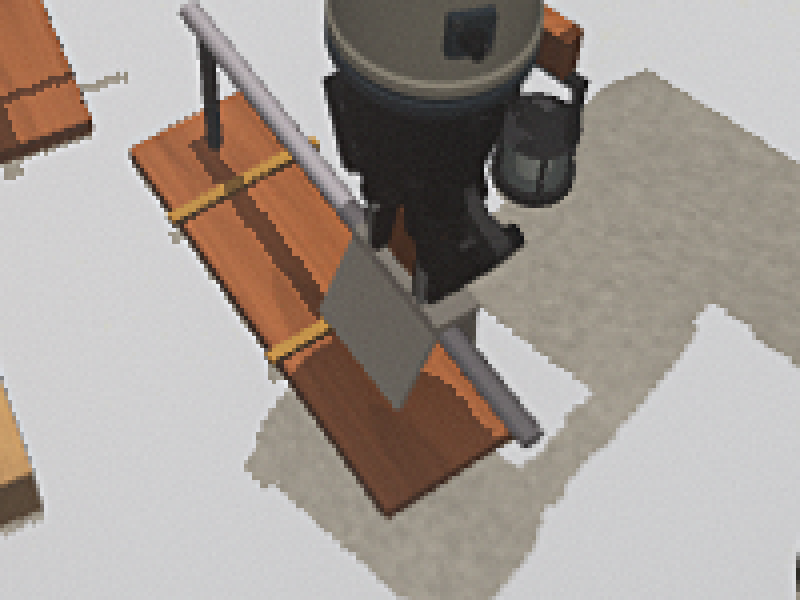

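Request:
{"api": "send_rows", "payload": {"commands": [0.4, -10, 0, 0, 1, 0.4, -10, 0, 0, 1, 0.4, -10, 0, 0, 1, 0.4, -10, 0, 0, 1, 0.4, -10, 0, 0, 1, 0.4, -10, 0, 0, 1, 0.4, -10, 0, 0, 1, 0.4, -10, 0, 0, 1, 0.4, -10, 0, 0, 1, 0.4, -10, 0, 0, 1, 0.4, -10, 0, 0, 1, 0.4, -10, 0, 0, 1, 0.4, -10, 0, 0, 1, 0.4, -10, 0, 0, 1, 0, 0, 0, 0, 1, 0, 0, 0, 0, 1]}}

```text
t: 15.25
eef_pos: [0.6214, 0.0946, 0.1134]
tool_rot: [-0.075, 3.118, 0.011]
force: [-0.3, 0.7, -0.7]
gripper_width: 0.0337
```

```bash
python3 -c "
from h import *
st();a=crop('scene','h6');st()"
```

```text
t 15.2 tcp [621.4  94.6 113.4] yaw 2.8 z [ 0.022  0.007 -1.   ] F [-0.3  0.7 -0.7] w 33.7 j [ 0.05  0.57  1.45  0.01  1.1  -1.57]
t 15.3 tcp [621.4  94.6 113.4] yaw 2.8 z [ 0.022  0.007 -1.   ] F [-1.1  0.9 -1. ] w 33.5 j [ 0.05  0.57  1.45  0.01  1.1  -1.57]
```

View pics/h6.png

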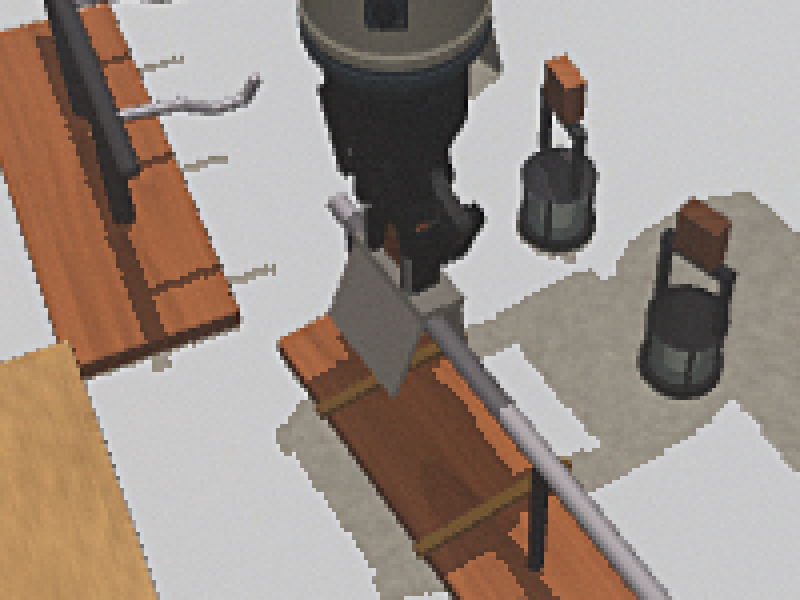

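Request:
{"api": "send_rows", "payload": {"commands": [0.4, -9, 0, 0, 1, 0.4, -9, 0, 0, 1, 0, 0, 0, 0, 1, 0, 0, 0, 0, 1, 0, 0, 0, 0, 0.4, 0, 0, 0, 0, 0.4, 0, 0, 0, 0, 0.4, 0, 0, 0, 0, 0.4]}}

```text
t: 16.1
eef_pos: [0.6224, 0.0763, 0.1136]
tool_rot: [-0.078, 3.118, 0.011]
force: [0.1, 0.5, 1.0]
gripper_width: 0.0512
```

```bash
python3 -c "
from h import *
st()"
```

```text
t 16.1 tcp [622.4  76.3 113.6] yaw 2.9 z [ 0.023  0.008 -1.   ] F [0.1 0.5 1. ] w 51.2 j [ 0.02  0.57  1.45  0.01  1.1  -1.6 ]
```

Now rise and move clear towards the lantern row to look.

Request:
{"api": "send_rows", "payload": {"commands": [0, 0, 15, 0, 0.4, 0, 0, 30, 0, 0.4, 0, 0, 30, 0, 0.2, -30, 0, 20, 0, 0, -40, -20, 0, 0, 0, -40, -20, 0, 0, 0, -30, -10, 0, 0, 0, -20, 0, 0, 0, 0, 0, 0, 0, 0, 0]}}

```text
t: 17.0
eef_pos: [0.456, 0.0261, 0.2116]
tool_rot: [-0.081, 3.117, 0.01]
force: [0.2, -0.6, 0.7]
gripper_width: 0.0853
```

```bash
cat >> h.py <<'E'
def signpos(cams,ref=.1882):
    for cam in cams:
        P,C,_=cloud(cam);C=C.astype(int)
        m=(C[:,2]>C[:,0]*1.6)&(C[:,2]>45)&(P[:,2]>.155)&(P[:,2]<.195)&(abs(P[:,0]-.62)<.03)&(P[:,1]>.02)&(P[:,1]<.37)
        q=P[m]
        if len(q)<5: print('none');continue
        g=q[np.argsort(q[:,1])]; cuts=np.nonzero(np.diff(g[:,1])>.02)[0]+1
        for s in np.split(g,cuts): print('sign block',len(s),rect(s[:,:2]),'z',s[:,2].max().round(3),'ymid',((s[:,1].min()+s[:,1].max())/2).round(4))
        # white leaves
        sat=C.max(1)-C.min(1)
        m=(sat<25)&(P[:,2]>.085)&(P[:,2]<.125)&(abs(P[:,0]-.62)<.05)&(P[:,1]>.0)&(P[:,1]<.37)
        q=P[m]; g=q[np.argsort(q[:,1])]; cuts=np.nonzero(np.diff(g[:,1])>.006)[0]+1
        for s in np.split(g,cuts):
            if len(s)>20: print('  leaf',len(s),'y',np.percentile(s[:,1],[1,99]).round(4),'mid',np.percentile(s[:,1],[1,99]).mean().round(4))
E
python3 -c "
from h import *
st();a=crop('scene','h7',[.62,.12,.15]);b=imaging.capture('top');signpos([a,b]);blocks([a,b])
cv2.imwrite('pics/h7t.png',b['frame'])"
```

```text
t 17.0 tcp [456.   26.1 211.6] yaw 3.0 z [ 0.024  0.007 -1.   ] F [ 0.2 -0.6  0.7] w 85.3 j [-0.08  0.22  1.74  0.01  1.16 -1.71]
sign block 148 (array([614.1,  77.1]), array([35. , 21.6]), -87.7) z 0.186 ymid 0.0767
  leaf 326 y [0.0409 0.1146] mid 0.0777
  leaf 32 y [0.2378 0.2431] mid 0.2405
none
lant 44 zmax 158 all (array([ 425.1, -288.4]), array([29.1, 17.3]), -78.8) top 32 (array([ 424.2, -287.9]), array([29.9, 15.3]), -85.4)
lant 100 zmax 158 all (array([450.6, 158.7]), array([30.2, 17.3]), -76.9) top 64 (array([450.5, 158.1]), array([28.9, 16.8]), -76.9)
lant 49 zmax 157 all (array([452.5,  14.5]), array([28.7, 15.4]), 84.9) top 44 (array([452.5,  14.4]), array([28.4, 15.3]), 84.5)
sign 37 zmax 108 all (array([ 440.1, -166.9]), array([32.7, 15.4]), -77.8) top 37 (array([ 440.1, -166.9]), array([32.7, 15.4]), -77.8)
lant 65 zmax 160 all (array([ 421.4, -288.5]), array([28.1, 16. ]), 88.8) top 32 (array([ 423.1, -287.7]), array([25.2, 13.8]), -81.6)
lant 22 zmax 162 all (array([448.9,  11.7]), array([21.4,  7.7]), -89.4) top 13 (array([448.7,  11.8]), array([21.1,  5.5]), 86.2)
lant 55 zmax 162 all (array([447.8, 160.4]), array([26.3, 12.9]), -75.3) top 24 (array([447.4, 160.2]), array([22.2,  9.2]), -64.9)
sign 59 zmax 110 all (array([ 436.5, -165.7]), array([30.2, 12.8]), -79.0) top 32 (array([ 436.6, -166.1]), array([29.3, 12.1]), -76.6)
```

View pics/h7.png

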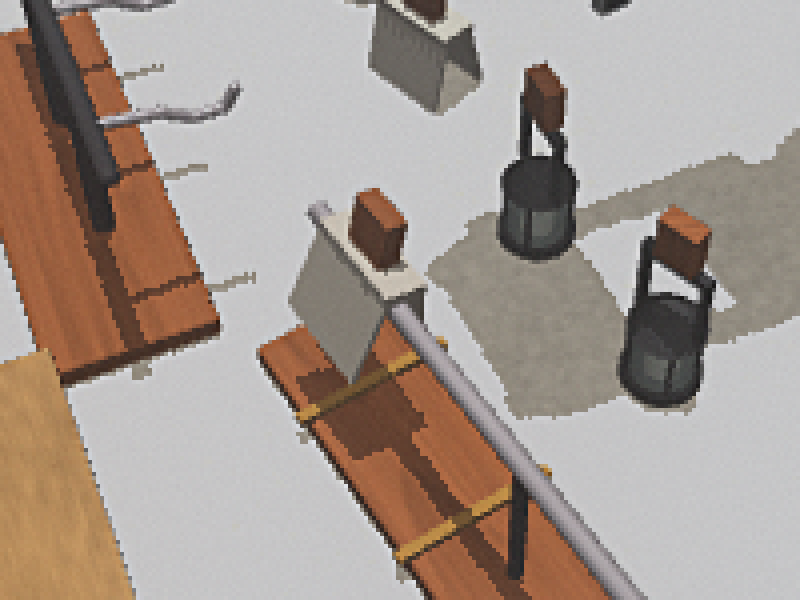

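View pics/h7t.png

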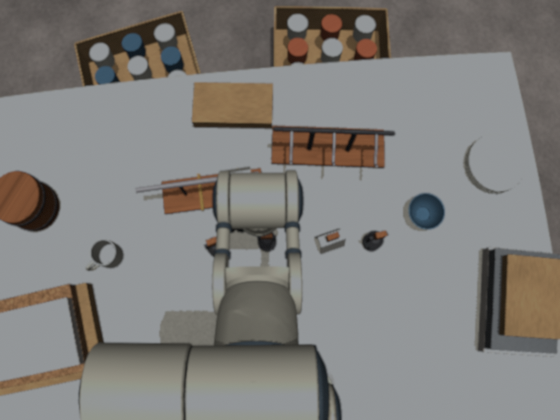

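Request:
{"api": "send_rows", "payload": {"commands": [-2, -6, 0, -5, 0, -2, -6, 0, -5, 0, 0, 0, -20, 0, 0, 0, 0, -25, 0, 0, 0, 0, -25, 0, 0, 0, 0, -25, 0, 0, 0, 0, -15, 0, 0, 0, 0, 0, 0, 0, 0, 0, 0, 0, 0]}}

```text
t: 18.0
eef_pos: [0.4665, 0.0146, 0.0984]
tool_rot: [0.197, 3.101, 0.007]
force: [-0.1, 0.2, 0.5]
gripper_width: 0.0853
```

```bash
python3 -c "
from h import *
st();a=crop('scene','l1',[.452,.014,.13]);st()"
```

```text
t 18.0 tcp [466.5  14.6  98.4] yaw -7.3 z [ 0.035  0.002 -0.999] F [-0.1  0.2  0.5] w 85.3 j [-0.1   0.4   1.87  0.01  0.84 -1.55]
t 18.1 tcp [466.6  14.6  98.6] yaw -7.3 z [ 0.035  0.002 -0.999] F [ 0.  -0.  -1.1] w 85.1 j [-0.1   0.4   1.87  0.01  0.84 -1.55]
```

View pics/l1.png

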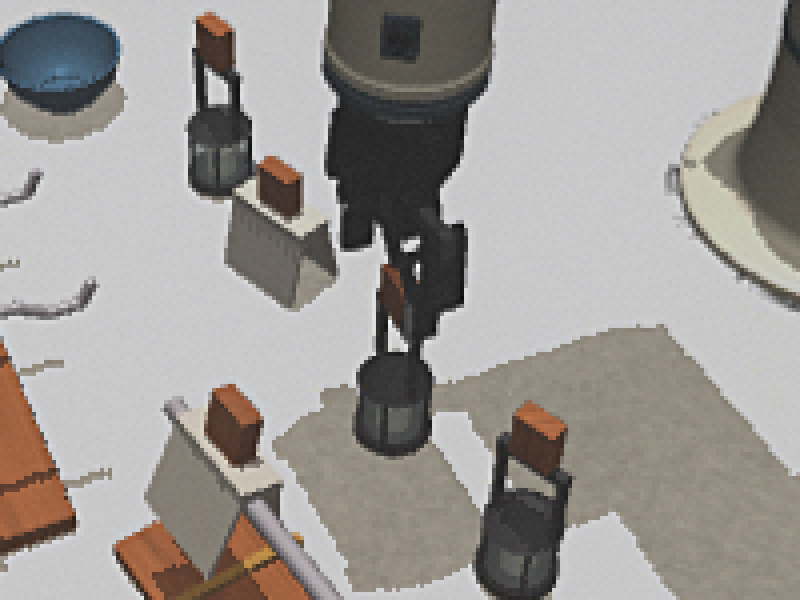

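Request:
{"api": "send_rows", "payload": {"commands": [-7, 0, 0, 0, 0, -7, 0, -4, 0, 0, 0, 0, -4, 0, 0, 0, 0, 0, 0, 0, 0, 0, 0, 0, 0]}}

```text
t: 18.55
eef_pos: [0.4528, 0.0146, 0.0923]
tool_rot: [0.197, 3.096, 0.006]
force: [-0.1, -0.1, -0.4]
gripper_width: 0.0854
```

```bash
python3 -c "
from h import *
st();a=crop('scene','l2',[.452,.014,.13]);st()"
```

```text
t 18.6 tcp [452.8  14.6  92.3] yaw -7.3 z [ 0.04   0.002 -0.999] F [-0.1 -0.1 -0.4] w 85.4 j [-0.1   0.39  1.91  0.01  0.8  -1.55]
t 18.6 tcp [452.9  14.6  92.3] yaw -7.3 z [ 0.04   0.002 -0.999] F [-0.1 -0.2  0.3] w 85.7 j [-0.1   0.39  1.91  0.01  0.8  -1.55]
```

View pics/l2.png

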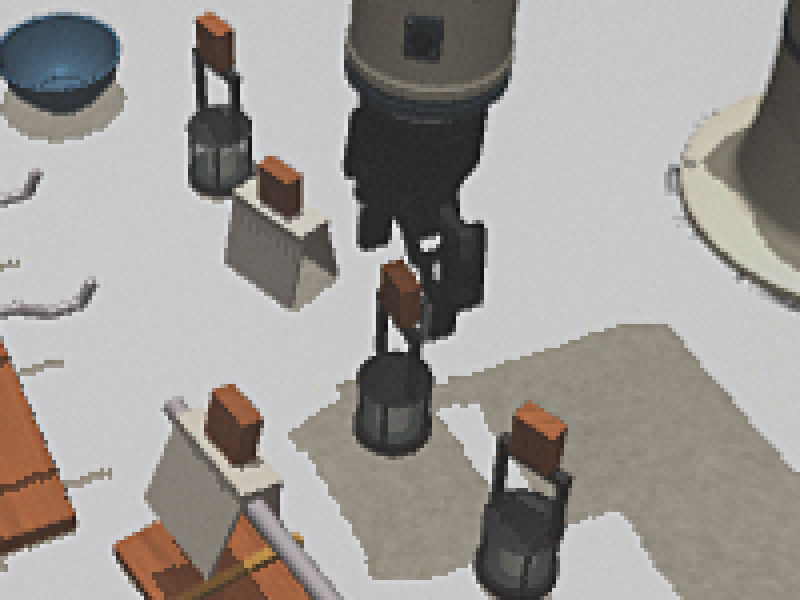

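Request:
{"api": "send_rows", "payload": {"commands": [-1, 0, -8, 0, 0, 0, 0, 0, 0, 0, 0, 0, 0, 0, 1, 0, 0, 0, 0, 1, 0, 0, 0, 0, 1, 0, 0, 0, 0, 1, 0, 0, 0, 0, 1, 0, 0, 0, 0, 1, 0, 0, 0, 0, 1], "force": 40}}

```text
t: 19.5
eef_pos: [0.4522, 0.0145, 0.0836]
tool_rot: [0.197, 3.096, 0.006]
force: [-0.1, -0.8, -1.2]
gripper_width: 0.0293
```

```bash
python3 -c "
from h import *
st();a=crop('scene','l3',[.452,.014,.13]);st()"
```

```text
t 19.5 tcp [452.2  14.5  83.6] yaw -7.3 z [ 0.04   0.001 -0.999] F [-0.1 -0.8 -1.2] w 29.3 j [-0.1   0.41  1.92  0.01  0.77 -1.55]
t 19.6 tcp [452.2  14.5  83.6] yaw -7.3 z [ 0.04   0.001 -0.999] F [-0.4  0.2 -2.6] w 29.6 j [-0.1   0.41  1.92  0.01  0.77 -1.55]
```

View pics/l3.png

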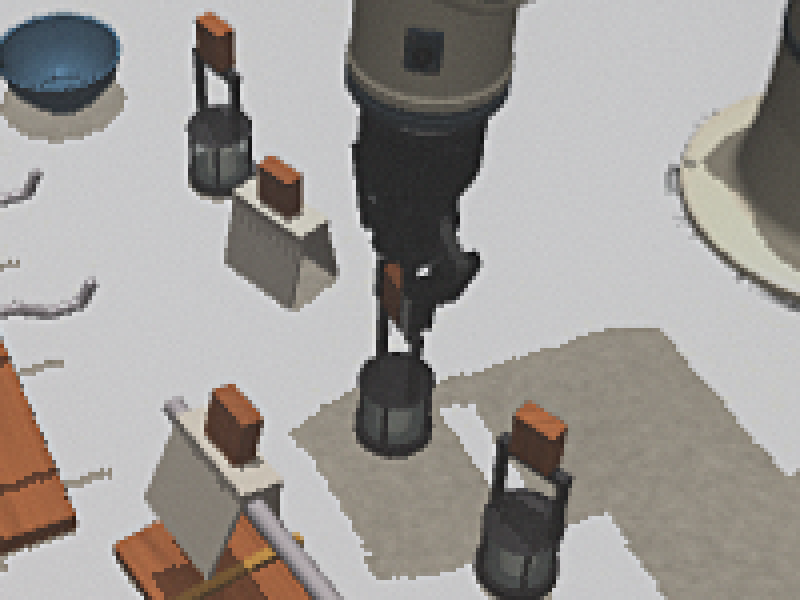

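Request:
{"api": "send_rows", "payload": {"commands": [0, 0, 25, 0, 1, 0, 0, 25, 0, 1, 0, 0, 25, 0, 1, 20, -12, 0, 0, 1, 20, -12, 0, 0, 1, 20, -12, 0, 0, 1, 20, -12, 0, 0, 1, 20, -12, 0, 0, 1, 20, -12, 0, 0, 1, 0, 0, 0, 0, 1, 0, 0, 0, 0, 1]}}

```text
t: 20.65
eef_pos: [0.5737, -0.0598, 0.1609]
tool_rot: [0.196, 3.1, 0.007]
force: [-0.8, 0.2, -1.7]
gripper_width: 0.0298
```

```bash
python3 -c "
from h import *
st();a=crop('scene','l4',[.6,-.05,.16]);blk(a,ctrl.observe()['eef_pos'],.18,.26);pin(a,['lantern1_eye','lantern1_grip','hook_left']);st()"
```

```text
t 20.6 tcp [573.7 -59.8 160.9] yaw -7.2 z [ 0.036  0.002 -0.999] F [-0.8  0.2 -1.7] w 29.8 j [-0.21  0.44  1.54  0.01  1.12 -1.66]
blk n 13 z 0.206 0.232 mean [ 0.5802 -0.0646  0.2226] (array([581. , -64.2]), array([17. ,  4.3]), 66.7)
lantern1_eye [449 162 113] 0.88
lantern1_grip [449 161 142] 0.86
lantern1_grip [450 165 110] 0.47
hook_left [656 -72 162] 0.91
hook_left [610  74 170] 0.33
t 20.9 tcp [573.4 -59.4 161.3] yaw -7.2 z [ 0.036  0.002 -0.999] F [ 0.1  0.4 -2.9] w 29.3 j [-0.21  0.44  1.54  0.01  1.12 -1.66]
```

View pics/l4.png

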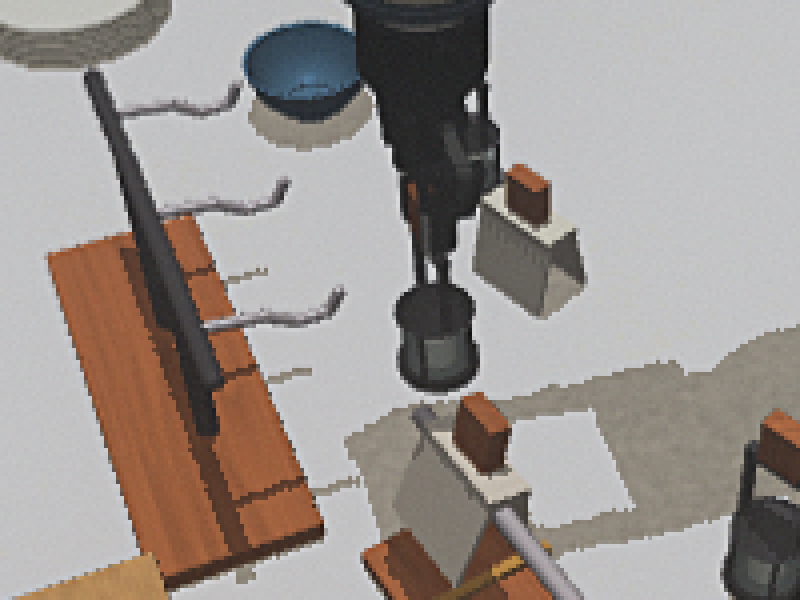

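Request:
{"api": "send_rows", "payload": {"commands": [14, -1.8, 0, 0, 1, 14, -1.8, 0, 0, 1, 14, -1.8, 0, 0, 1, 14, -1.8, 0, 0, 1, 14, -1.8, 0, 0, 1, 12, -1.5, 0, 0, 1, 0, 0, 0, 0, 1, 0, 0, 0, 0, 1]}}

```text
t: 21.65
eef_pos: [0.6537, -0.0669, 0.1621]
tool_rot: [0.19, 3.102, 0.008]
force: [-0.5, -0.2, -2.5]
gripper_width: 0.0293
```

```bash
python3 -c "
from h import *
st();a=crop('scene','l5',[.65,-.07,.16]);a=crop('top','l5t',[.65,-.07,.16]);st()"
```

```text
t 21.6 tcp [653.7 -66.9 162.1] yaw -7.0 z [ 0.034  0.003 -0.999] F [-0.5 -0.2 -2.5] w 29.3 j [-0.2   0.55  1.33  0.01  1.22 -1.65]
t 21.8 tcp [653.6 -66.9 162.2] yaw -7.0 z [ 0.034  0.003 -0.999] F [-0.7 -0.6 -2.3] w 29.5 j [-0.2   0.55  1.33  0.01  1.22 -1.65]
```

View pics/l5.png

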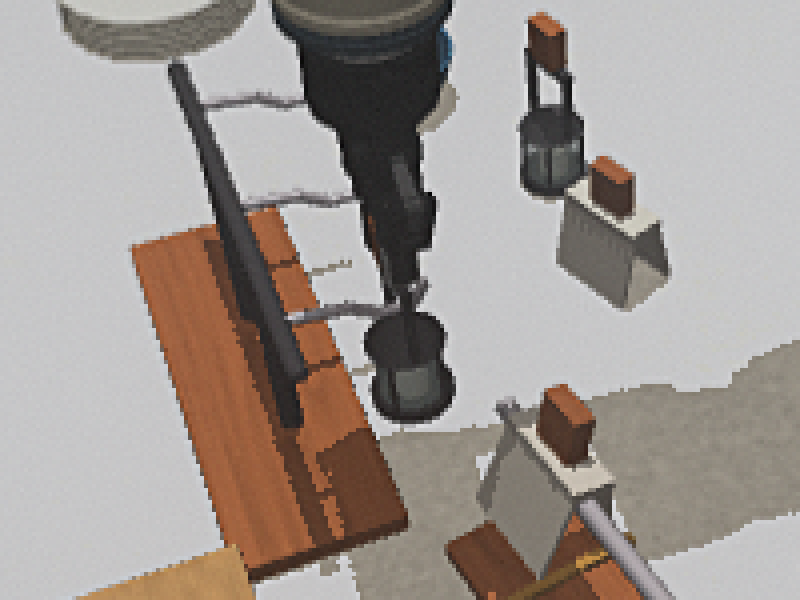

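Request:
{"api": "send_rows", "payload": {"commands": [1, -3, -5, 0, 1, 0, 0, -8, 0, 1, 0, 0, -8, 0, 1, 0, 0, 0, 0, 1]}}

```text
t: 22.15
eef_pos: [0.6531, -0.07, 0.1393]
tool_rot: [0.191, 3.103, 0.008]
force: [-0.1, 0.7, -3.3]
gripper_width: 0.0296
```

```bash
python3 -c "
from h import *
st()"
```

```text
t 22.1 tcp [653.1 -70.  139.3] yaw -7.0 z [ 0.033  0.003 -0.999] F [-0.1  0.7 -3.3] w 29.6 j [-0.2   0.57  1.36  0.01  1.18 -1.65]
```

Request:
{"api": "send_rows", "payload": {"commands": [2, 0, -4, 0, 1, 0, 0, -3, 0, 1, 0, 0, 0, 0, 1]}}

```text
t: 22.45
eef_pos: [0.6559, -0.0701, 0.1333]
tool_rot: [0.191, 3.101, 0.007]
force: [-2.1, 0.6, 4.0]
gripper_width: 0.0295
```

```bash
python3 -c "
from h import *
st();a=crop('scene','l6',[.65,-.07,.16])"
```

```text
t 22.4 tcp [655.9 -70.1 133.3] yaw -7.0 z [ 0.035  0.003 -0.999] F [-2.1  0.6  4. ] w 29.5 j [-0.2   0.58  1.36  0.01  1.16 -1.65]
```

View pics/l6.png

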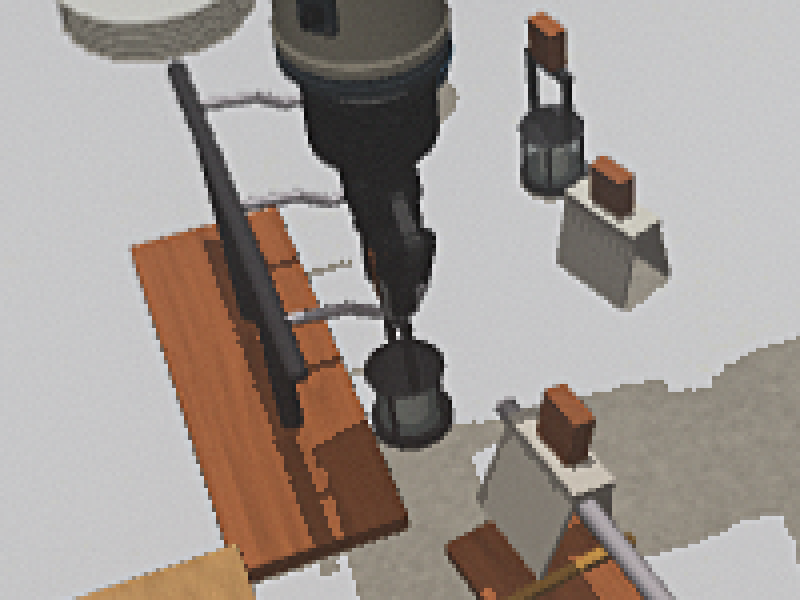

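Request:
{"api": "send_rows", "payload": {"commands": [0, 0, 0, 0, 0.4, 0, 0, 0, 0, 0.4, 0, 0, 0, 0, 0.4, 0, 0, 15, 0, 0.4, 0, 0, 25, 0, 0.4, 0, 0, 25, 0, 0.2, -20, 0, 20, 0, 0, -40, 15, 0, 3, 0, -40, 25, 0, 3, 0, -40, 35, 0, 3, 0, -40, 45, 0, 3, 0, -25, 45, 0, 3, 0, 0, 40, 0, 3, 0, 0, 20, 0, 3, 0, 0, 0, 0, 0, 0, 0, 0, 0, 0, 0]}}

```text
t: 24.1
eef_pos: [0.4542, 0.1476, 0.2209]
tool_rot: [-0.397, 3.078, 0.018]
force: [0.2, 0.6, -0.0]
gripper_width: 0.0855
```

```bash
python3 -c "
from h import *
st();a=crop('scene','l7',[.65,-.07,.16]);b=imaging.capture('top');blocks([a,b]);pin(a,['lantern1_eye'])"
```

```text
t 24.1 tcp [454.2 147.6 220.9] yaw 14.7 z [ 0.036  0.016 -0.999] F [ 0.2  0.6 -0. ] w 85.5 j [ 0.18  0.24  1.69  0.01  1.18 -1.65]
lant 69 zmax 158 all (array([449.9, 159. ]), array([28.4, 16.6]), -74.2) top 58 (array([449.5, 158.4]), array([27.9, 16. ]), -78.8)
lant 38 zmax 157 all (array([ 424.7, -287.9]), array([31. , 14.5]), -86.2) top 30 (array([ 424.8, -287.9]), array([31. , 14.2]), -86.6)
sign 36 zmax 109 all (array([ 439.4, -167. ]), array([32.6, 16.2]), -75.6) top 36 (array([ 439.4, -167. ]), array([32.6, 16.2]), -75.6)
lant 19 zmax 161 all (array([444.3, 157.2]), array([23.4,  3.9]), -73.6) top 8 (array([444.2, 156.5]), array([17.5,  3.7]), -70.9)
lant 65 zmax 161 all (array([ 422.5, -288.6]), array([28.4, 15.2]), -86.6) top 36 (array([ 422.8, -288.1]), array([26., 14.]), -87.9)
sign 58 zmax 109 all (array([ 436.9, -165.3]), array([30.4, 12.8]), -77.9) top 34 (array([ 436.7, -165.4]), array([29.5, 12.3]), -77.9)
lantern1_eye [450 160 113] 0.57
lantern1_eye [461 473   0] 0.4
```

View pics/l7.png

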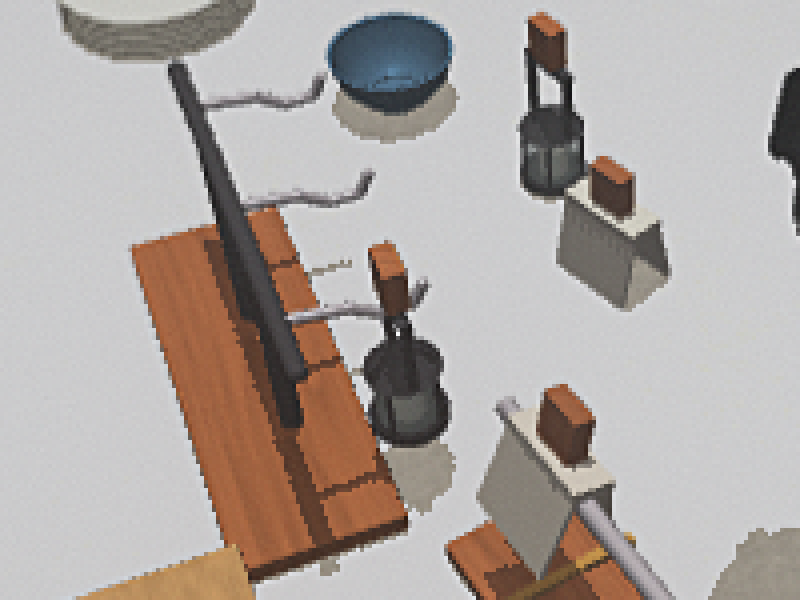

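Request:
{"api": "send_rows", "payload": {"commands": [-4, 6, 0, 0, 0, 0, 5, 0, 0, 0, -2, -1, -20, 0, 0, -2, -1, -20, 0, 0, -2, -1, -20, 0, 0, -2, -1, -20, 0, 0, -2, 0, -20, 0, 0, 0, 0, 0, 0, 0, 0, 0, 0, 0, 0]}}

```text
t: 25.15
eef_pos: [0.4416, 0.1533, 0.1188]
tool_rot: [-0.382, 3.077, 0.018]
force: [-0.0, -0.8, 0.2]
gripper_width: 0.0853
```

```bash
python3 -c "
from h import *
st()"
```

```text
t 25.1 tcp [441.6 153.3 118.8] yaw 14.2 z [ 0.039  0.016 -0.999] F [-0.  -0.8  0.2] w 85.3 j [ 0.2   0.36  1.85  0.01  0.89 -1.62]
```

Request:
{"api": "send_rows", "payload": {"commands": [5, 3, 0, 0, 0, 4, 3, 0, 0, 0, 0, 0, -15, 0, 0, 0, 0, -15, 0, 0, 0, 0, 0, 0, 0, 0, 0, 0, 0, 0]}}

```text
t: 25.75
eef_pos: [0.4568, 0.1616, 0.0932]
tool_rot: [-0.38, 3.068, 0.019]
force: [0.2, -0.2, 0.5]
gripper_width: 0.0855
```

```bash
python3 -c "
from h import *
st();a=crop('scene','m1',[.45,.158,.13])"
```

```text
t 25.8 tcp [456.8 161.6  93.2] yaw 14.1 z [ 0.048  0.018 -0.999] F [ 0.2 -0.2  0.5] w 85.5 j [ 0.21  0.42  1.85  0.01  0.82 -1.61]
```

View pics/m1.png

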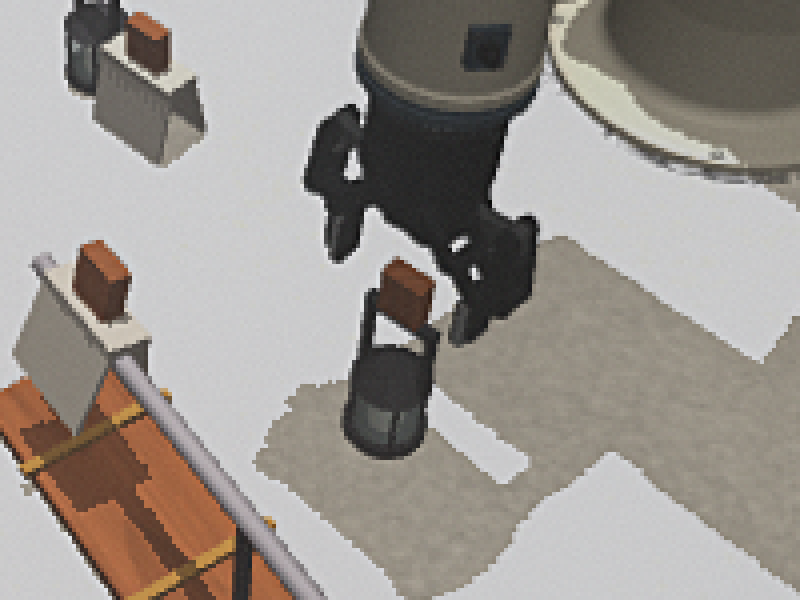

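Request:
{"api": "send_rows", "payload": {"commands": [-5, -2, -5, 0, 0, 0, 0, -5, 0, 0, 0, 0, 0, 0, 0, 0, 0, 0, 0, 1, 0, 0, 0, 0, 1, 0, 0, 0, 0, 1, 0, 0, 0, 0, 1, 0, 0, 0, 0, 1, 0, 0, 0, 0, 1, 0, 0, 0, 0, 1]}}

```text
t: 26.8
eef_pos: [0.4525, 0.1596, 0.0843]
tool_rot: [-0.38, 3.065, 0.019]
force: [0.8, -1.2, -0.5]
gripper_width: 0.0294
```

```bash
python3 -c "
from h import *
st();a=crop('scene','m2',[.45,.158,.13])"
```

```text
t 26.8 tcp [452.5 159.6  84.3] yaw 14.1 z [ 0.051  0.019 -0.998] F [ 0.8 -1.2 -0.5] w 29.4 j [ 0.21  0.43  1.87  0.01  0.79 -1.62]
```

View pics/m2.png

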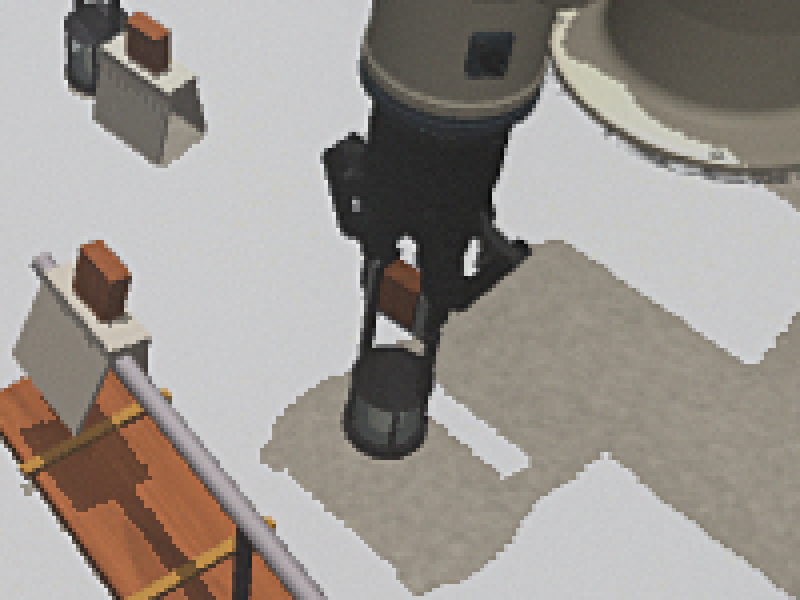

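Request:
{"api": "send_rows", "payload": {"commands": [0, 0, 26, 0, 1, 0, 0, 26, 0, 1, 0, 0, 26, 0, 1, 12, -30, 0, -2.4, 1, 12, -35, 0, -2.4, 1, 12, -35, 0, -2.4, 1, 12, -35, 0, -2.4, 1, 12, -35, 0, -2.4, 1, 12, -35, 0, -2.4, 1, 12, -35, 0, -2.4, 1, 12, -35, 0, -2.4, 1, 12, -30, 0, -2.2, 1, 0, -20, 0, 0, 1, 0, 0, 0, 0, 1, 0, 0, 0, 0, 1]}}

```text
t: 28.35
eef_pos: [0.5596, -0.1788, 0.163]
tool_rot: [0.218, 3.084, 0.006]
force: [0.4, -0.2, -1.8]
gripper_width: 0.0297
```

```bash
python3 -c "
from h import *
st();a=crop('scene','m3',[.6,-.16,.16]);blk(a,ctrl.observe()['eef_pos'],.18,.26);st()"
```

```text
t 28.4 tcp [ 559.6 -178.8  163. ] yaw -8.1 z [ 0.05   0.001 -0.999] F [ 0.4 -0.2 -1.8] w 29.7 j [-0.42  0.45  1.52  0.02  1.12 -1.86]
t 28.4 tcp [ 559.6 -178.7  163. ] yaw -8.0 z [ 0.049  0.001 -0.999] F [ 0.5 -0.2 -2.9] w 29.5 j [-0.42  0.45  1.52  0.02  1.12 -1.86]
```

View pics/m3.png

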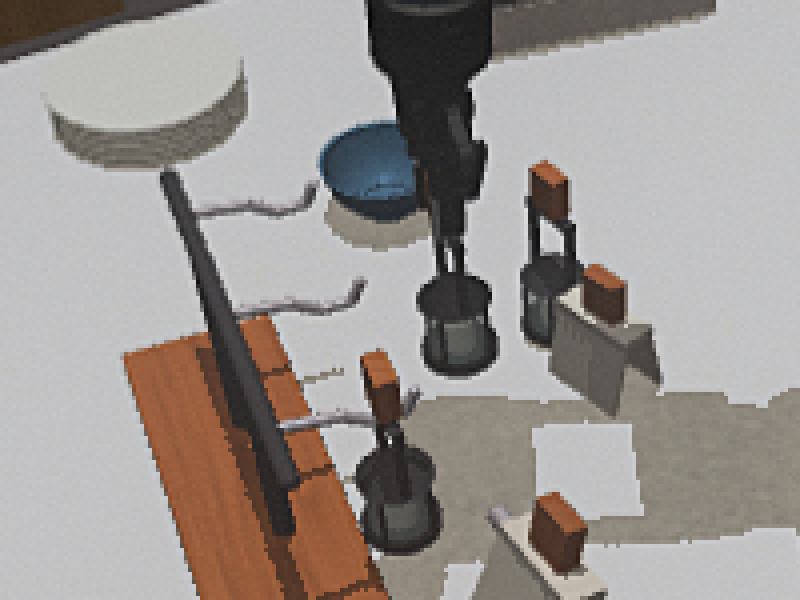

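Request:
{"api": "send_rows", "payload": {"commands": [14, -1, -3, 0, 1, 14, -1, 0, 0, 1, 14, -1, 0, 0, 1, 14, -1, 0, 0, 1, 14, -1, 0, 0, 1, 12, -1, 0, 0, 1, 0, 0, 0, 0, 1, 0, 0, 0, 0, 1]}}

```text
t: 29.2
eef_pos: [0.648, -0.1763, 0.1584]
tool_rot: [0.204, 3.087, 0.009]
force: [0.6, 0.2, -3.3]
gripper_width: 0.0293
```

```bash
python3 -c "
from h import *
st();a=crop('scene','m4',[.64,-.16,.16]);st()"
```

```text
t 29.2 tcp [ 648.  -176.3  158.4] yaw -7.6 z [ 0.048  0.003 -0.999] F [ 0.6  0.2 -3.3] w 29.3 j [-0.37  0.57  1.31  0.02  1.22 -1.81]
t 29.2 tcp [ 647.8 -176.3  158.4] yaw -7.6 z [ 0.048  0.003 -0.999] F [-0.3 -0.1 -2.6] w 29.8 j [-0.37  0.57  1.31  0.02  1.22 -1.81]
```

View pics/m4.png

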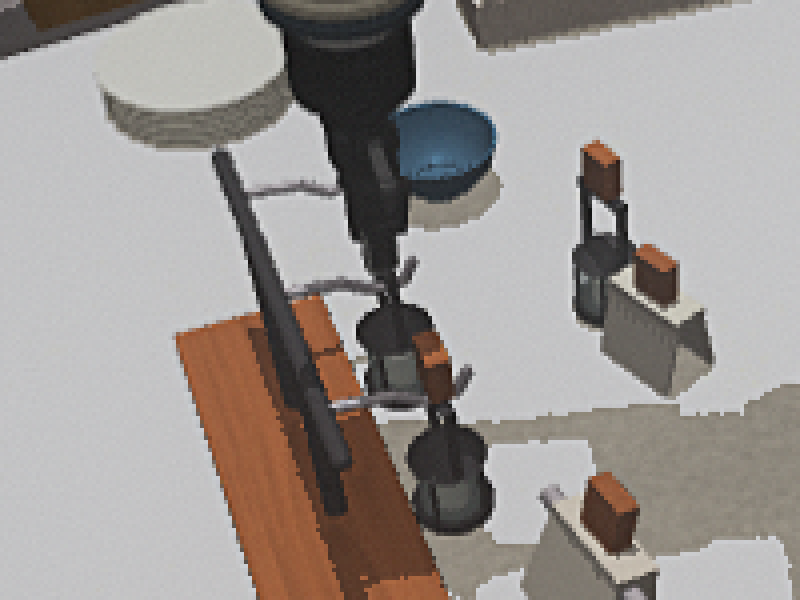

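Request:
{"api": "send_rows", "payload": {"commands": [-3, -5, 0, 0, 1, -4, -4, 0, 0, 1, 0, 0, -8, 0, 1, 0, 0, -8, 0, 1, 0, 0, 0, 0, 1]}}

```text
t: 29.75
eef_pos: [0.6384, -0.1859, 0.1412]
tool_rot: [0.205, 3.088, 0.01]
force: [0.1, 1.0, -3.4]
gripper_width: 0.0295
```

```bash
python3 -c "
from h import *
st()"
```

```text
t 29.8 tcp [ 638.4 -185.9  141.2] yaw -7.6 z [ 0.047  0.003 -0.999] F [ 0.1  1.  -3.4] w 29.5 j [-0.38  0.58  1.35  0.02  1.17 -1.83]
```

Request:
{"api": "send_rows", "payload": {"commands": [2, 1, -5, 0, 1, 0, 0, -4, 0, 1, 0, 0, 0, 0, 1]}}

```text
t: 30.05
eef_pos: [0.6421, -0.1851, 0.1338]
tool_rot: [0.205, 3.084, 0.008]
force: [0.0, -0.3, 1.0]
gripper_width: 0.0296
```

```bash
python3 -c "
from h import *
st();a=crop('scene','m5',[.64,-.16,.16])"
```

```text
t 30.1 tcp [ 642.1 -185.1  133.8] yaw -7.6 z [ 0.051  0.002 -0.999] F [ 0.  -0.3  1. ] w 29.6 j [-0.38  0.59  1.35  0.02  1.16 -1.83]
```

View pics/m5.png

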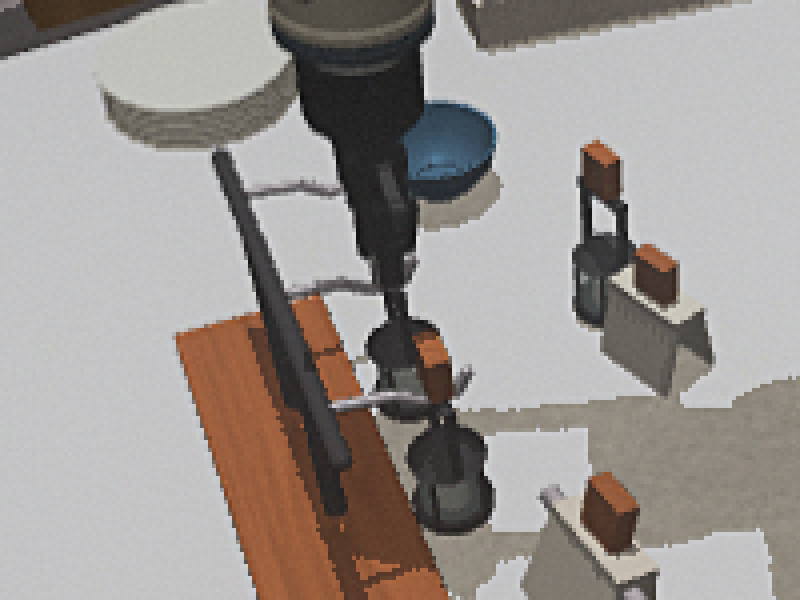

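Request:
{"api": "send_rows", "payload": {"commands": [0, 0, 0, 0, 0.4, 0, 0, 0, 0, 0.4, 0, 0, 0, 0, 0.4, 0, 0, 15, 0, 0.4, 0, 0, 25, 0, 0.4, 0, 0, 30, 0, 0.2, -20, -5, 15, 0, 0, -35, -15, 0, 2, 0, -35, -17, 0, 2, 0, -35, -17, 0, 2, 0, -35, -17, 0, 2, 0, -30, -17, 0, 2, 0, -20, -10, 0, 1, 0, 0, 0, 0, 0, 0, 0, 0, 0, 0, 0]}}

```text
t: 31.6
eef_pos: [0.4247, -0.2845, 0.2203]
tool_rot: [-0.106, 3.089, 0.015]
force: [0.3, 0.6, 0.7]
gripper_width: 0.0855
```

```bash
python3 -c "
from h import *
st();a=crop('scene','m6',[.6,-.16,.16]);b=imaging.capture('top');blocks([a,b]);signpos([a,b])"
```

```text
t 31.6 tcp [ 424.7 -284.5  220.3] yaw 3.9 z [ 0.05   0.011 -0.999] F [0.3 0.6 0.7] w 85.5 j [-0.74  0.29  1.62  0.04  1.21 -2.39]
lant 36 zmax 157 all (array([ 443. , -238.8]), array([26. , 14.1]), -76.6) top 28 (array([ 443. , -238.7]), array([25.3, 13.2]), -83.9)
sign 37 zmax 107 all (array([ 439.6, -167.5]), array([32.9, 15.4]), -73.7) top 37 (array([ 439.6, -167.5]), array([32.9, 15.4]), -73.7)
lant 30 zmax 161 all (array([ 440.4, -233.2]), array([15.3, 13.7]), 86.6) top 15 (array([ 438.8, -233.1]), array([15.3, 10.5]), 86.2)
sign 52 zmax 111 all (array([ 437. , -165.7]), array([30.4, 12.2]), -76.6) top 24 (array([ 436.8, -165.2]), array([29.2, 11.1]), -76.5)
sign block 150 (array([613.4,  76.9]), array([34. , 21.1]), -87.5) z 0.187 ymid 0.0772
  leaf 323 y [0.0411 0.1151] mid 0.0781
  leaf 34 y [0.2375 0.2428] mid 0.2402
sign block 54 (array([607.9,  75.9]), array([27.5, 13.1]), 88.3) z 0.188 ymid 0.076
  leaf 161 y [0.0353 0.1129] mid 0.0741
```

View pics/m6.png

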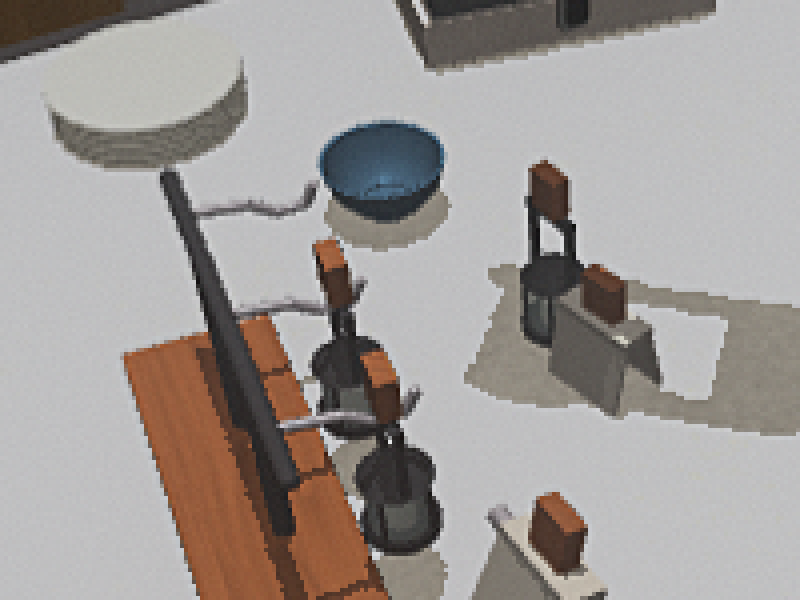

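Request:
{"api": "send_rows", "payload": {"commands": [10, 22, 0, 2, 0, 10, 22, 0, 2, 0, 0, 3, -10, 0, 0, 0, 0, -20, 0, 0, 0, 0, -20, 0, 0, 0, 0, -20, 0, 0, 0, 0, -20, 0, 0, 0, 0, 0, 0, 0, 0, 0, 0, 0, 0]}}

```text
t: 32.6
eef_pos: [0.4506, -0.2334, 0.1252]
tool_rot: [-0.226, 3.082, 0.016]
force: [-0.3, -0.7, 0.4]
gripper_width: 0.0856
```

```bash
python3 -c "
from h import *
st();a=crop('scene','n0',[.44,-.238,.16]);blocks([a])"
```

```text
t 32.6 tcp [ 450.6 -233.4  125.2] yaw 8.4 z [ 0.05   0.014 -0.999] F [-0.3 -0.7  0.4] w 85.6 j [-0.63  0.4   1.75  0.05  0.96 -2.37]
lant 51 zmax 158 all (array([ 442.6, -238.8]), array([28.7, 14.7]), -83.7) top 31 (array([ 442.5, -239.5]), array([27.9, 13.4]), -86.1)
sign 37 zmax 108 all (array([ 440.2, -167. ]), array([34.4, 16.6]), -74.6) top 36 (array([ 439.7, -167.4]), array([34.9, 13.8]), -78.2)
```

View pics/n0.png

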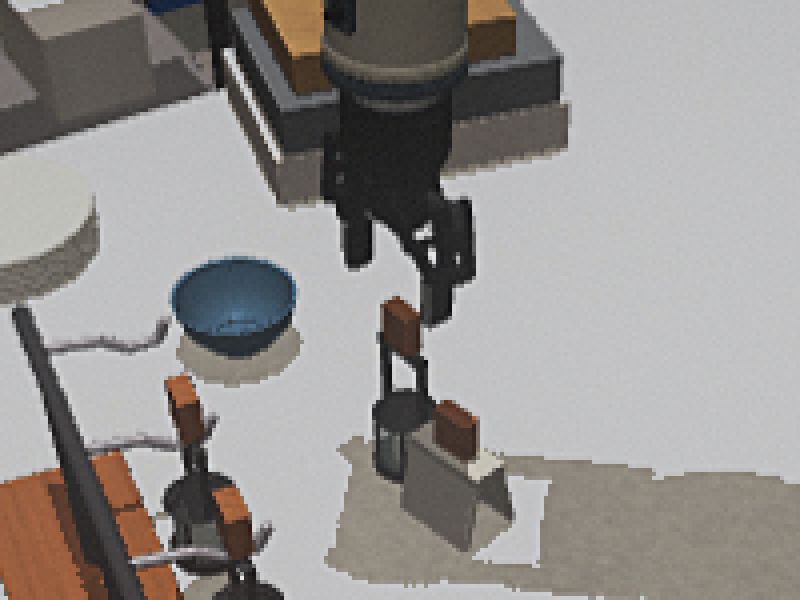

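Request:
{"api": "send_rows", "payload": {"commands": [-4, -4, 0, 0, 0, -4, -2, -8, -1, 0, -1, 0, -15, 0, 0, 0, 0, -13, 0, 0, 0, 0, 0, 0, 0, 0, 0, 0, 0, 0]}}

```text
t: 33.25
eef_pos: [0.4419, -0.2422, 0.0909]
tool_rot: [-0.191, 3.079, 0.008]
force: [0.4, -0.1, 0.3]
gripper_width: 0.0856
```

```bash
python3 -c "
from h import *
st();a=crop('scene','n1',[.44,-.238,.16])"
```

```text
t 33.2 tcp [ 441.9 -242.2   90.9] yaw 7.1 z [ 0.056  0.009 -0.998] F [ 0.4 -0.1  0.3] w 85.6 j [-0.65  0.45  1.8   0.05  0.86 -2.38]
```

View pics/n1.png

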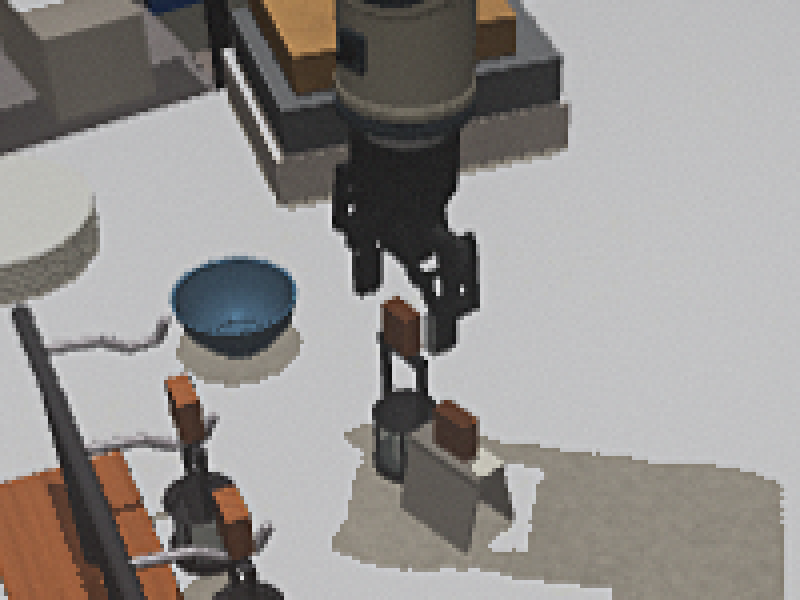

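Needs +3.5 x, +4 y, then down 6 and close.

Request:
{"api": "send_rows", "payload": {"commands": [3, 4, 0, 0, 0, 0, 0, -6, 0, 0, 0, 0, 0, 0, 0, 0, 0, 0, 0, 1, 0, 0, 0, 0, 1, 0, 0, 0, 0, 1, 0, 0, 0, 0, 1, 0, 0, 0, 0, 1, 0, 0, 0, 0, 1, 0, 0, 0, 0, 1]}}

```text
t: 34.3
eef_pos: [0.446, -0.2385, 0.0861]
tool_rot: [-0.191, 3.077, 0.005]
force: [-0.3, -0.0, -1.1]
gripper_width: 0.0292
```

```bash
python3 -c "
from h import *
st();a=crop('scene','n2',[.44,-.238,.16])"
```

```text
t 34.3 tcp [ 446.  -238.5   86.1] yaw 7.1 z [ 0.058  0.007 -0.998] F [-0.3 -0.  -1.1] w 29.2 j [-0.64  0.46  1.8   0.05  0.84 -2.37]
```

View pics/n2.png

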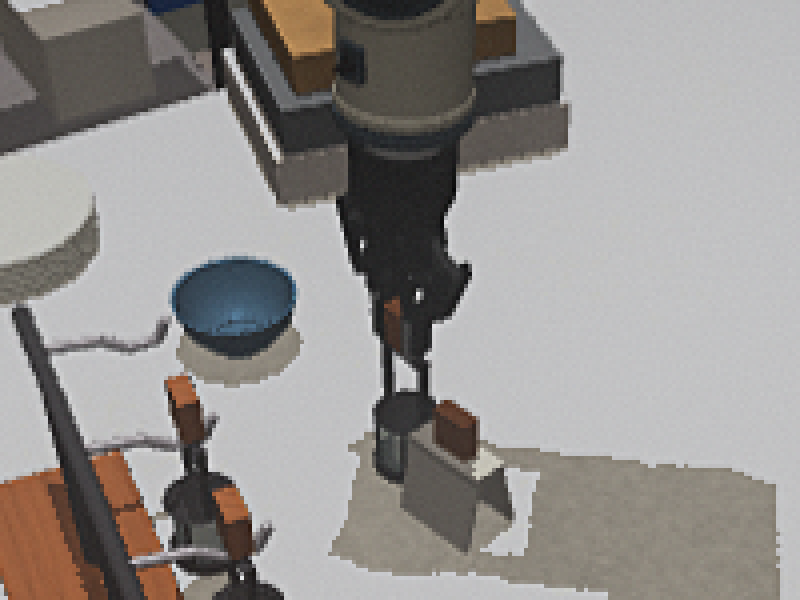

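Request:
{"api": "send_rows", "payload": {"commands": [0, 0, 25, 0, 1, 0, 0, 25, 0, 1, 0, 0, 24, 0, 1, 17, -8, 0, -2.5, 1, 17, -8, 0, -2.5, 1, 17, -8, 0, -2.5, 1, 17, -8, 0, -2.5, 1, 17, -8, 0, -2.5, 1, 17, -8, 0, -2, 1, 0, 0, 0, 0, 1, 0, 0, 0, 0, 1]}}

```text
t: 35.45
eef_pos: [0.5481, -0.2854, 0.1607]
tool_rot: [0.215, 3.082, 0.002]
force: [-0.1, 0.0, -2.5]
gripper_width: 0.0297
```

```bash
python3 -c "
from h import *
st();a=crop('scene','n3',[.58,-.25,.16]);blk(a,ctrl.observe()['eef_pos'],.18,.26);st()"
```

```text
t 35.5 tcp [ 548.1 -285.4  160.7] yaw -8.0 z [ 0.052 -0.002 -0.999] F [-0.1  0.  -2.5] w 29.7 j [-0.59  0.49  1.45  0.03  1.15 -2.04]
t 35.5 tcp [ 548.  -285.4  160.8] yaw -8.0 z [ 0.052 -0.002 -0.999] F [ 0.2  0.4 -2.4] w 29.3 j [-0.59  0.49  1.45  0.03  1.15 -2.04]
```

View pics/n3.png

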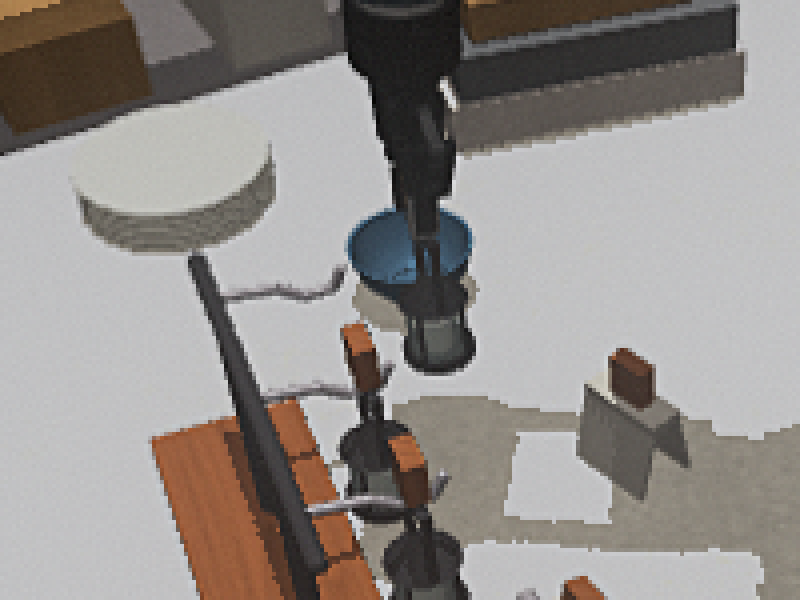

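Request:
{"api": "send_rows", "payload": {"commands": [13, -3, 0, 0, 1, 13, -3, 0, 0, 1, 13, -3, 0, 0, 1, 13, -3, 0, 0, 1, 13, -3, 0, 0, 1, 9, -2, 0, 0, 1, 0, 0, 0, 0, 1, 0, 0, 0, 0, 1]}}

```text
t: 36.3
eef_pos: [0.6184, -0.3001, 0.1601]
tool_rot: [0.212, 3.088, 0.007]
force: [-0.1, -0.5, -2.5]
gripper_width: 0.0297
```

```bash
python3 -c "
from h import *
st();a=crop('scene','n4',[.62,-.26,.16]);st()"
```

```text
t 36.3 tcp [ 618.4 -300.1  160.1] yaw -7.8 z [ 0.047  0.001 -0.999] F [-0.1 -0.5 -2.5] w 29.7 j [-0.55  0.59  1.26  0.03  1.25 -1.99]
t 36.4 tcp [ 618.3 -300.1  160.1] yaw -7.8 z [ 0.047  0.001 -0.999] F [-0.1  0.2 -2.2] w 29.8 j [-0.55  0.59  1.26  0.03  1.25 -1.99]
```

View pics/n4.png

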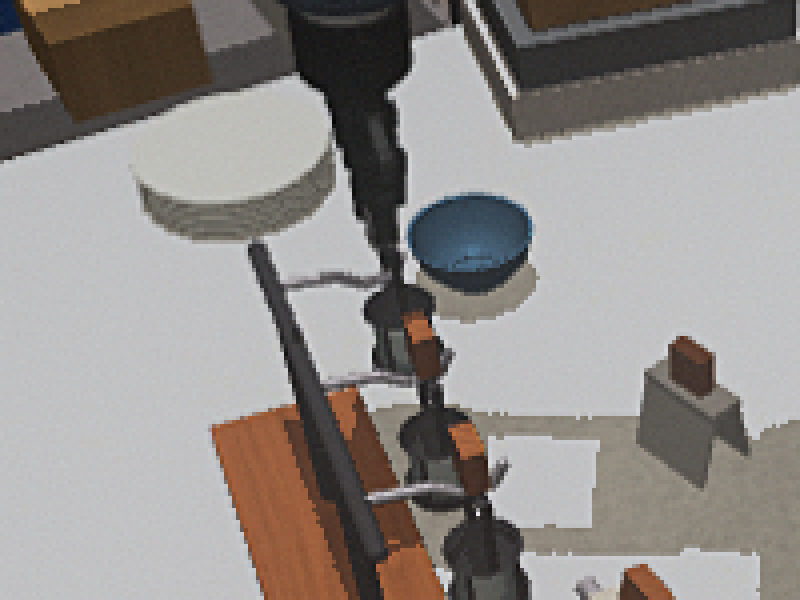

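Request:
{"api": "send_rows", "payload": {"commands": [9, 0, 0, 0, 1, 0, 0, 0, 0, 1, 0, 0, -6, 0, 1, 0, 0, -8, 0, 1, 0, 0, 0, 0, 1]}}

```text
t: 36.85
eef_pos: [0.6267, -0.2997, 0.1449]
tool_rot: [0.212, 3.088, 0.007]
force: [-0.8, 0.3, -4.0]
gripper_width: 0.0293
```

```bash
python3 -c "
from h import *
st();a=crop('scene','n5',[.62,-.26,.16]);st()"
```

```text
t 36.9 tcp [ 626.7 -299.7  144.9] yaw -7.9 z [ 0.046  0.002 -0.999] F [-0.8  0.3 -4. ] w 29.3 j [-0.55  0.62  1.26  0.03  1.23 -1.99]
t 36.9 tcp [ 626.9 -299.9  145.5] yaw -7.9 z [ 0.047  0.001 -0.999] F [-0.6  0.7 -3.1] w 29.5 j [-0.55  0.62  1.26  0.03  1.23 -1.99]
```

View pics/n5.png

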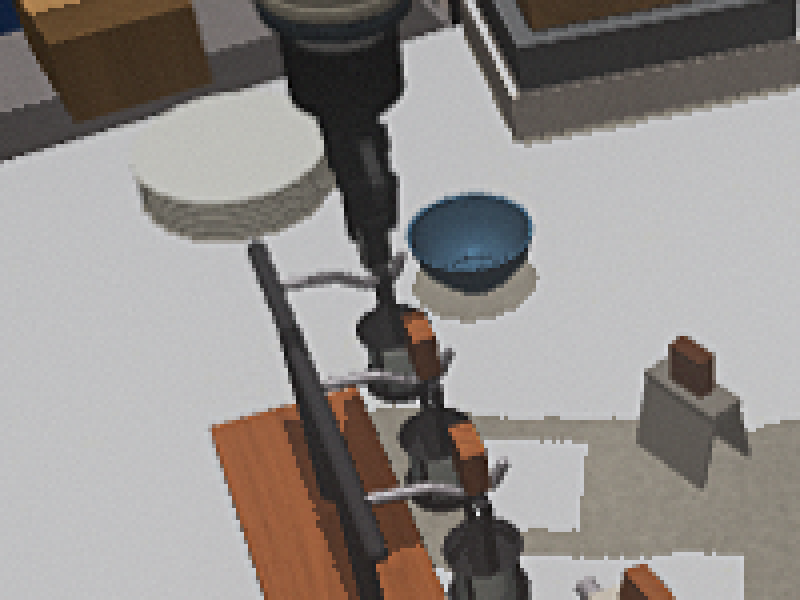

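Request:
{"api": "send_rows", "payload": {"commands": [0, 1, -6, 0, 1, 0, 0, -5, 0, 1, 0, 0, 0, 0, 1]}}

```text
t: 37.2
eef_pos: [0.6277, -0.2994, 0.1354]
tool_rot: [0.212, 3.085, 0.005]
force: [-0.2, -0.5, 4.4]
gripper_width: 0.0293
```

```bash
python3 -c "
from h import *
st();a=crop('scene','n6',[.62,-.26,.16]);st()"
```

```text
t 37.2 tcp [ 627.7 -299.4  135.4] yaw -7.9 z [ 0.049 -0.    -0.999] F [-0.2 -0.5  4.4] w 29.3 j [-0.54  0.62  1.27  0.03  1.21 -1.99]
t 37.2 tcp [ 627.8 -299.4  135.4] yaw -7.9 z [ 0.049 -0.    -0.999] F [-0.2 -0.2  3.4] w 29.4 j [-0.54  0.62  1.27  0.03  1.21 -1.99]
```

View pics/n6.png

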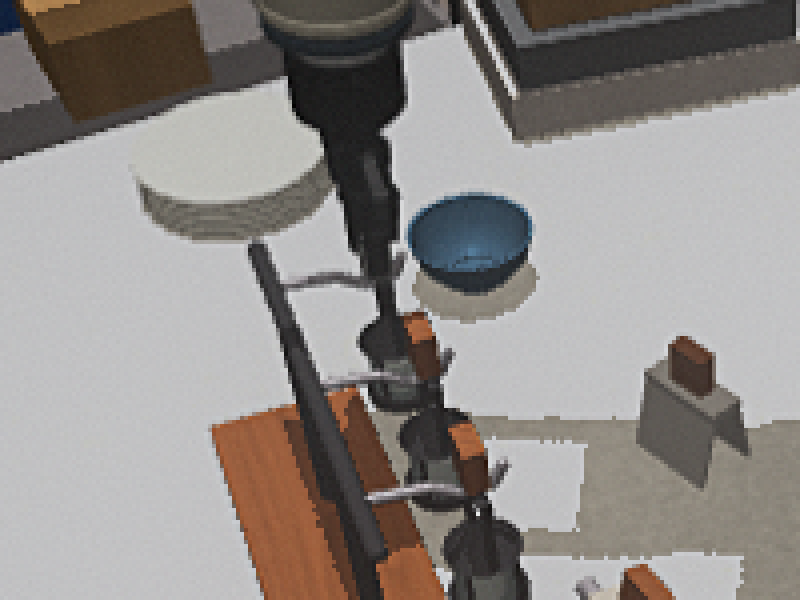

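Request:
{"api": "send_rows", "payload": {"commands": [0, 0, 0, 0, 0.4, 0, 0, 0, 0, 0.4, 0, 0, 0, 0, 0.4, 0, 0, 15, 0, 0.4, 0, 0, 25, 0, 0.4, 0, 0, 30, 0, 0.2, -20, 0, 15, 0, 0, -30, 20, 0, 4, 0, -35, 25, 0, 4, 0, -35, 25, 0, 4, 0, -35, 25, 0, 4, 0, -25, 22, 0, 4, 0, 0, 8, 0, 2, 0, 0, 0, 0, 0, 0, 0, 0, 0, 0, 0]}}

```text
t: 38.75
eef_pos: [0.4412, -0.1705, 0.2222]
tool_rot: [-0.401, 3.065, 0.017]
force: [0.4, -0.1, 0.6]
gripper_width: 0.0854
```

```bash
python3 -c "
from h import *
st();a=crop('scene','o1',[.6,-.22,.16]);b=imaging.capture('top');blocks([a,b]);signpos([a])"
```

```text
t 38.8 tcp [ 441.2 -170.5  222.2] yaw 14.9 z [ 0.048  0.018 -0.999] F [ 0.4 -0.1  0.6] w 85.4 j [-0.53  0.23  1.7   0.04  1.18 -2.37]
sign 35 zmax 107 all (array([ 439.5, -166.3]), array([28.8, 15.5]), -77.8) top 35 (array([ 439.5, -166.3]), array([28.8, 15.5]), -77.8)
sign 59 zmax 110 all (array([ 438.1, -165.7]), array([30. , 15.1]), -77.7) top 35 (array([ 435.9, -166.1]), array([30.1, 10.4]), -81.1)
sign block 165 (array([613.1,  76. ]), array([35.6, 21.9]), -89.2) z 0.187 ymid 0.076
  leaf 325 y [0.0411 0.1149] mid 0.078
  leaf 33 y [0.2375 0.2438] mid 0.2406
```

View pics/o1.png

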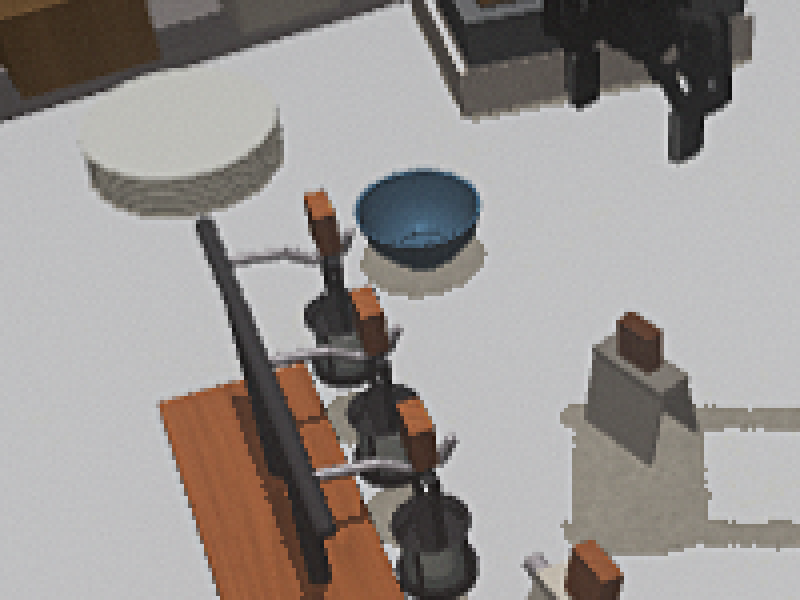

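Request:
{"api": "send_rows", "payload": {"commands": [0, 5, 0, -1.5, 0, 0, 0, -20, 0, 0, 0, 0, -20, 0, 0, 0, 0, -20, 0, 0, 0, 0, -20, 0, 0, 0, 0, -20, 0, 0, 0, 0, -20, 0, 0, 0, 0, -20, 0, 0, 0, 0, 0, 0, 0, 0, 0, 0, 0, 0]}}

```text
t: 39.85
eef_pos: [0.4494, -0.1731, 0.0756]
tool_rot: [-0.343, 3.069, 0.011]
force: [-0.5, -1.5, -0.5]
gripper_width: 0.0854
```

```bash
python3 -c "
from h import *
st()"
```

```text
t 39.9 tcp [ 449.4 -173.1   75.6] yaw 12.7 z [ 0.052  0.013 -0.999] F [-0.5 -1.5 -0.5] w 85.4 j [-0.52  0.45  1.87  0.05  0.79 -2.35]
```

Request:
{"api": "send_rows", "payload": {"commands": [-4, 5, 0, 0, 0, -4, 3, 0, 0, 0, -1, 1, -15, 0, 0, -1, 1, -15, 0, 0, 0, 0, 0, 0, 0, 0, 0, 0, 0, 0]}}

```text
t: 40.45
eef_pos: [0.4407, -0.1633, 0.0496]
tool_rot: [-0.341, 3.063, 0.005]
force: [-0.7, 0.2, 0.4]
gripper_width: 0.0852
```

```bash
python3 -c "
from h import *
st();a=crop('scene','o2',[.44,-.17,.1])"
```

```text
t 40.5 tcp [ 440.7 -163.3   49.6] yaw 12.7 z [ 0.059  0.01  -0.998] F [-0.7  0.2  0.4] w 85.2 j [-0.51  0.48  1.92  0.06  0.69 -2.35]
```

View pics/o2.png

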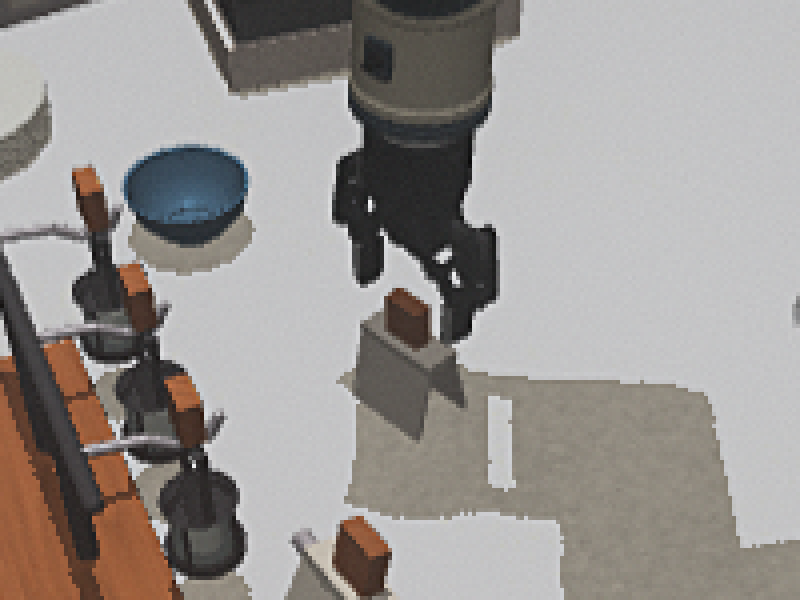

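Request:
{"api": "send_rows", "payload": {"commands": [1, -2, -7, 0, 0, 0, 0, -7, 0, 0, 0, 0, 0, 0, 0, 0, 0, 0, 0, 0]}}

```text
t: 40.9
eef_pos: [0.4428, -0.1661, 0.036]
tool_rot: [-0.341, 3.061, 0.002]
force: [0.3, -0.0, 0.6]
gripper_width: 0.0856
```

```bash
python3 -c "
from h import *
st();a=crop('scene','o3',[.44,-.17,.1])"
```

```text
t 40.9 tcp [ 442.8 -166.1   36. ] yaw 12.7 z [ 0.061  0.008 -0.998] F [ 0.3 -0.   0.6] w 85.6 j [-0.51  0.51  1.93  0.06  0.65 -2.36]
```

View pics/o3.png

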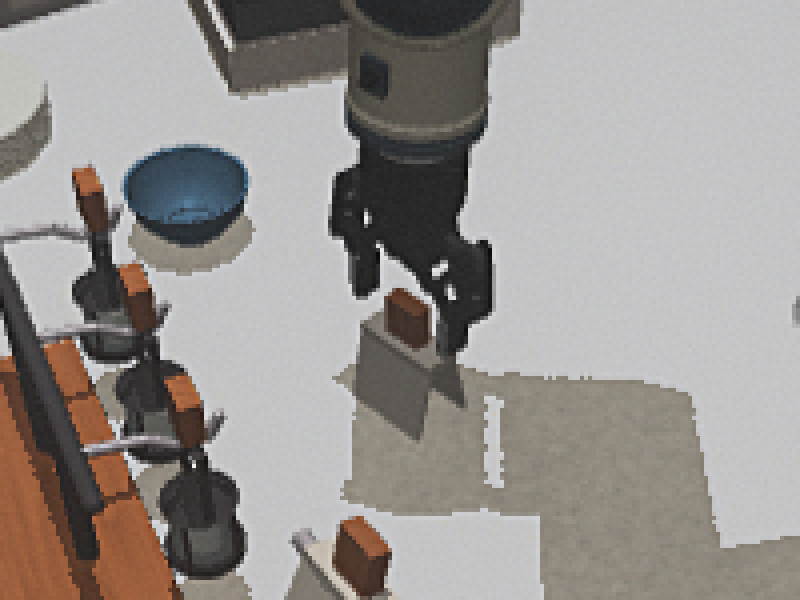

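Request:
{"api": "send_rows", "payload": {"commands": [0, 0, 0, 0, 1, 0, 0, 0, 0, 1, 0, 0, 0, 0, 1, 0, 0, 0, 0, 1, 0, 0, 0, 0, 1, 0, 0, 0, 0, 1, 0, 0, 0, 0, 1]}}

```text
t: 41.65
eef_pos: [0.4429, -0.166, 0.0364]
tool_rot: [-0.341, 3.061, 0.002]
force: [0.0, -0.6, 0.1]
gripper_width: 0.0333
```

```bash
python3 -c "
from h import *
st();a=crop('scene','o4',[.44,-.17,.1])"
```

```text
t 41.6 tcp [ 442.9 -166.    36.4] yaw 12.7 z [ 0.061  0.008 -0.998] F [ 0.  -0.6  0.1] w 33.3 j [-0.51  0.51  1.93  0.06  0.65 -2.36]
```

View pics/o4.png

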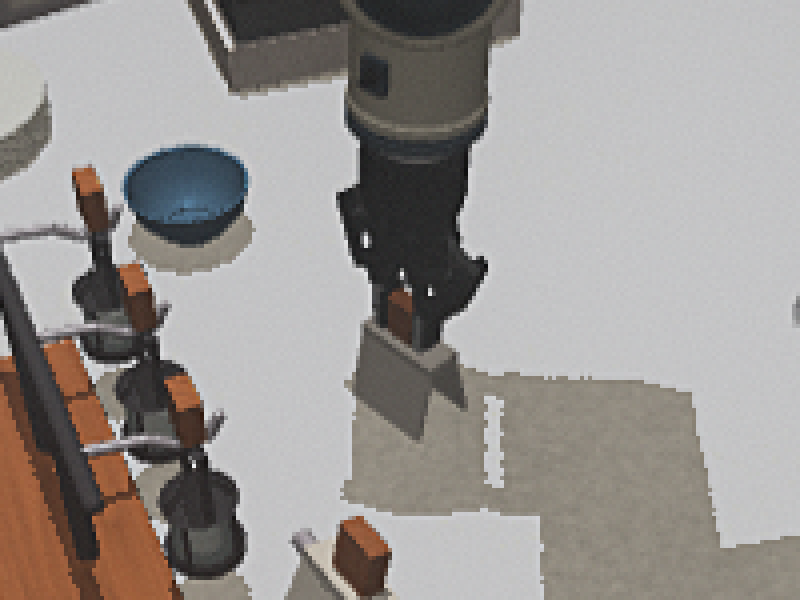

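Request:
{"api": "send_rows", "payload": {"commands": [0, 0, 25, 0, 1, 0, 0, 45, 0, 1, 0, 0, 45, 0, 1, 0, 0, 45, 0, 1, 0, 20, 10, 0, 1, 0, 35, 0, -1, 1, 0, 38, 0, -1, 1, 0, 38, 0, -1, 1, 0, 38, 0, -1, 1, 0, 38, 0, -1, 1, 0, 38, 0, -1, 1, 0, 38, 0, -1, 1, 0, 38, 0, -1, 1, 0, 38, 0, -1, 1, 0, 38, 0, -1, 1, 0, 30, 0, 0, 1, 0, 0, 0, 0, 1, 0, 0, 0, 0, 1]}}

```text
t: 43.5
eef_pos: [0.4371, 0.2779, 0.2128]
tool_rot: [-0.058, 3.079, -0.008]
force: [-0.9, -0.3, -1.2]
gripper_width: 0.0334
```

```bash
python3 -c "
from h import *
st()"
```

```text
t 43.5 tcp [437.1 277.9 212.8] yaw 2.1 z [ 0.062 -0.004 -0.998] F [-0.9 -0.3 -1.2] w 33.4 j [ 0.47  0.3   1.62 -0.03  1.17 -1.12]
```

Request:
{"api": "send_rows", "payload": {"commands": [20, 3, 0, 0.5, 1, 20, 3, 0, 0, 1, 20, 3, 0, 0, 1, 20, 3, 0, 0, 1, 20, 3, 0, 0, 1, 20, 3, 0, 0, 1, 20, 3, 0, 0, 1, 20, 3, 0, 0, 1, 12, 1, 0, 0, 1, 0, 0, 0, 0, 1, 0, 0, 0, 0, 1]}}

```text
t: 44.6
eef_pos: [0.6142, 0.2893, 0.2108]
tool_rot: [-0.057, 3.086, -0.015]
force: [-0.8, -0.4, -0.4]
gripper_width: 0.0334
```

```bash
python3 -c "
from h import *
st();a=crop('scene','p1',[.61,.3,.18]);blk(a,ctrl.observe()['eef_pos'],.22,.3)"
```

```text
t 44.6 tcp [614.2 289.3 210.8] yaw 2.1 z [ 0.055 -0.009 -0.998] F [-0.8 -0.4 -0.4] w 33.4 j [ 0.37  0.53  1.23 -0.03  1.33 -1.23]
blk n 145 z 0.247 0.283 mean [0.6159 0.2867 0.2703] (array([615.5, 285.9]), array([30.6, 12.9]), 68.8)
```

View pics/p1.png

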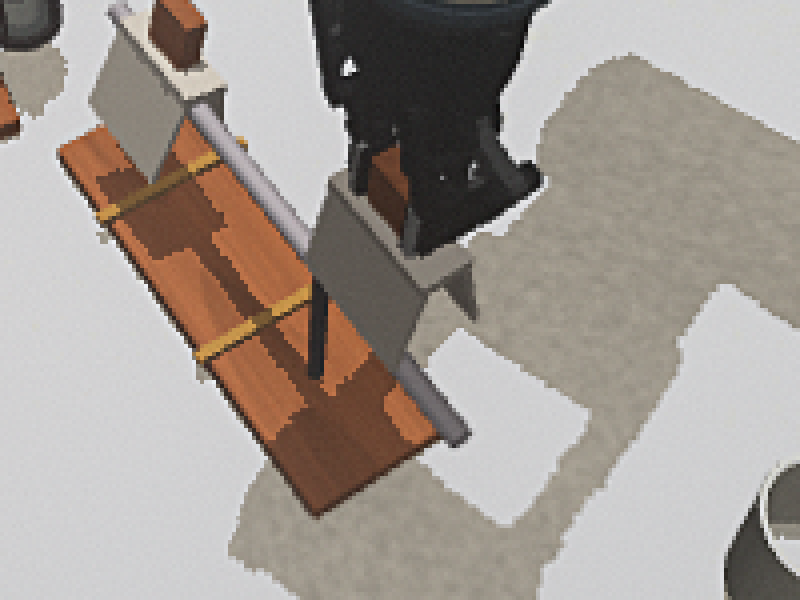

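Request:
{"api": "send_rows", "payload": {"commands": [1, 8, 0, 0.5, 1, 1, 7, 0, 0, 1, 0, 0, 0, 0, 1, 0, 0, -20, 0, 1, 0, 0, -20, 0, 1, 0, 0, -15, 0, 1, 0, 0, 0, 0, 1, 0, 0, 0, 0, 1]}}

```text
t: 45.45
eef_pos: [0.614, 0.3072, 0.1564]
tool_rot: [-0.076, 3.083, -0.013]
force: [0.2, 0.3, -1.3]
gripper_width: 0.0331
```

```bash
python3 -c "
from h import *
st();a=crop('scene','p2',[.61,.3,.18]);blk(a,ctrl.observe()['eef_pos'],.15,.3)"
```

```text
t 45.5 tcp [614.  307.2 156.4] yaw 2.8 z [ 0.057 -0.007 -0.998] F [ 0.2  0.3 -1.3] w 33.1 j [ 0.39  0.59  1.27 -0.03  1.23 -1.22]
blk n 145 z 0.159 0.261 mean [0.6158 0.3048 0.2166] (array([616.1, 297.9]), array([56.3, 24.4]), -84.6)
```

View pics/p2.png

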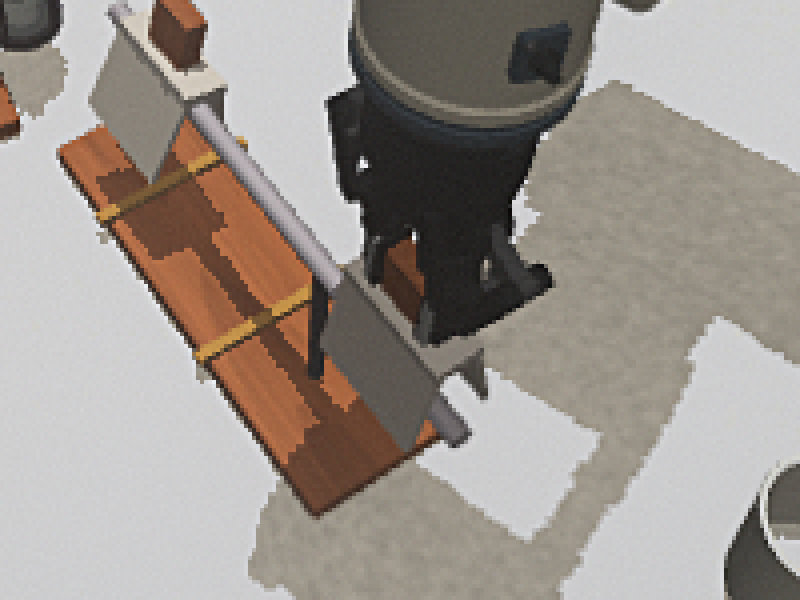

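Request:
{"api": "send_rows", "payload": {"commands": [2, -2, -12, 0, 1, 0, 0, -12, 0, 1, 0, 0, -9, 0, 1, 0, 0, 0, 0, 1, 0, 0, 0, 0, 1]}}

```text
t: 46.0
eef_pos: [0.6169, 0.3052, 0.1221]
tool_rot: [-0.076, 3.081, -0.012]
force: [0.2, -0.4, -1.0]
gripper_width: 0.0336
```

```bash
python3 -c "
from h import *
st();a=crop('scene','p3',[.61,.3,.18]);blk(a,ctrl.observe()['eef_pos'],.15,.3)"
```

```text
t 46.0 tcp [616.9 305.2 122.1] yaw 2.8 z [ 0.059 -0.006 -0.998] F [ 0.2 -0.4 -1. ] w 33.6 j [ 0.39  0.63  1.31 -0.03  1.15 -1.22]
blk n 130 z 0.154 0.193 mean [0.6182 0.3027 0.1819] (array([616.4, 292.2]), array([50.2, 17. ]), -79.6)
```

View pics/p3.png

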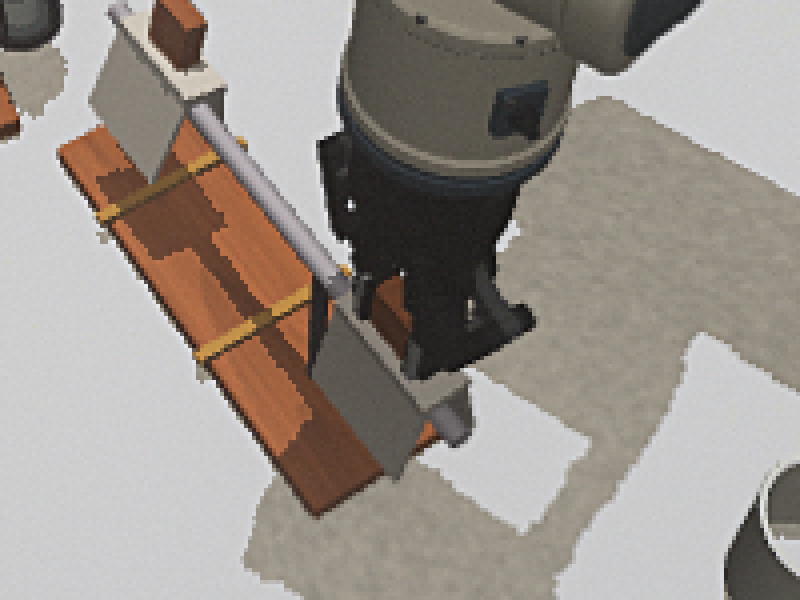

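Request:
{"api": "send_rows", "payload": {"commands": [0, 0, -4, 0, 1, -1, 0, -4, 0, 1, 0, 0, 0, 0, 1, 0, 0, 0, 0, 0.5, 0, 0, 0, 0, 0.5, 0, 0, 0, 0, 0.5, 0, 0, 0, 0, 0.5]}}

```text
t: 46.75
eef_pos: [0.6174, 0.3055, 0.1159]
tool_rot: [-0.076, 3.077, -0.01]
force: [1.1, -0.2, -0.8]
gripper_width: 0.0431
```

```bash
python3 -c "
from h import *
st();a=crop('scene','p4',[.61,.3,.18]);blk(a,ctrl.observe()['eef_pos'],.15,.3)"
```

```text
t 46.8 tcp [617.4 305.5 115.9] yaw 2.8 z [ 0.064 -0.005 -0.998] F [ 1.1 -0.2 -0.8] w 43.1 j [ 0.39  0.63  1.32 -0.03  1.14 -1.22]
blk n 154 z 0.152 0.225 mean [0.6185 0.3049 0.1765] (array([617.3, 298.6]), array([52.9, 20.7]), 87.4)
```

View pics/p4.png

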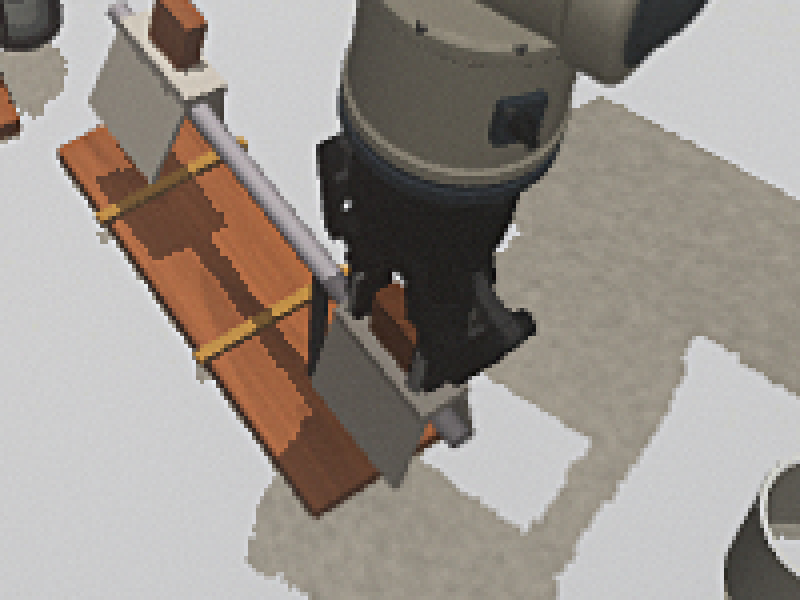

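Request:
{"api": "send_rows", "payload": {"commands": [0, 0, 0, 0, 1, 0, 0, 0, 0, 1, 0, 0, 0, 0, 1, 0, 0, 0, 0, 1, 0.4, -10, 0, 0, 1, 0.4, -10, 0, 0, 1, 0.4, -10, 0, 0, 1, 0.4, -10, 0, 0, 1, 0.4, -10, 0, 0, 1, 0.4, -10, 0, 0, 1, 0.4, -10, 0, 0, 1, 0.4, -10, 0, 0, 1, 0, 0, 0, 0, 1, 0, 0, 0, 0, 1], "force": 20}}

```text
t: 48.2
eef_pos: [0.6208, 0.2169, 0.116]
tool_rot: [-0.073, 3.077, -0.01]
force: [-0.5, 0.8, 0.2]
gripper_width: 0.0336
```

```bash
python3 -c "
from h import *
st();a=crop('scene','p5',[.61,.2,.18])"
```

```text
t 48.2 tcp [620.8 216.9 116. ] yaw 2.7 z [ 0.064 -0.005 -0.998] F [-0.5  0.8  0.2] w 33.6 j [ 0.26  0.59  1.41 -0.02  1.09 -1.35]
```

View pics/p5.png

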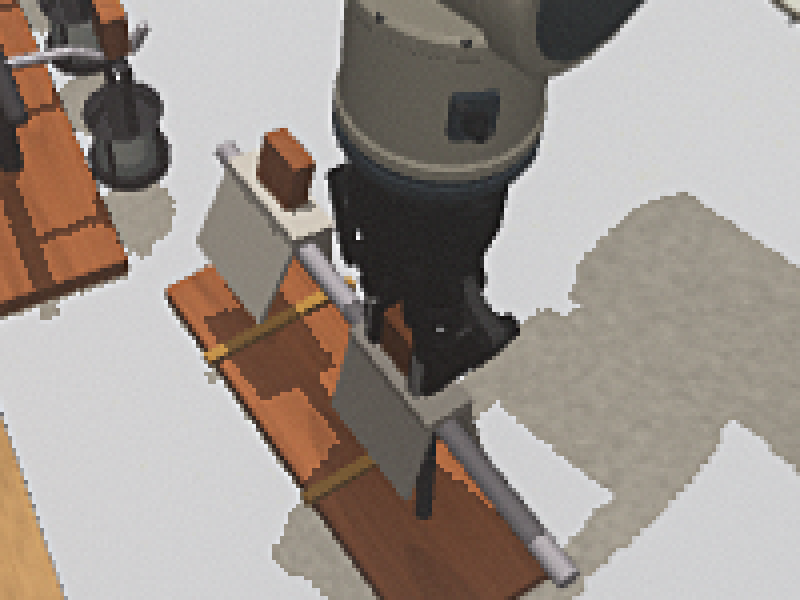

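Request:
{"api": "send_rows", "payload": {"commands": [0.4, -10, 0, 0, 1, 0.4, -10, 0, 0, 1, 0, 0, 0, 0, 1, 0, 0, 0, 0, 1]}}

```text
t: 48.65
eef_pos: [0.6217, 0.196, 0.116]
tool_rot: [-0.075, 3.077, -0.01]
force: [-0.2, 0.3, 0.1]
gripper_width: 0.0335
```

```bash
python3 -c "
from h import *
st()"
```

```text
t 48.6 tcp [621.7 196.  116. ] yaw 2.8 z [ 0.064 -0.005 -0.998] F [-0.2  0.3  0.1] w 33.5 j [ 0.22  0.58  1.42 -0.02  1.08 -1.38]
```

Request:
{"api": "send_rows", "payload": {"commands": [0, -2, 0, 0, 1, 0, 0, 0, 0, 1, 0, 0, 0, 0, 0.4, 0, 0, 0, 0, 0.4, 0, 0, 0, 0, 0.4, 0, 0, 0, 0, 0.4, 0, 0, 10, 0, 0.4, 0, 0, 20, 0, 0.4, 0, 0, 30, 0, 0.4, 0, 0, 30, 0, 0.2, -30, 0, 10, 0, 0, -40, 0, 0, 0, 0, -40, 0, 0, 0, 0, -40, 0, 0, 0, 0, -40, 0, 0, 0, 0, 0, 0, 0, 0, 0]}}

```text
t: 50.25
eef_pos: [0.4252, 0.1937, 0.2257]
tool_rot: [-0.074, 3.072, -0.008]
force: [-0.3, 0.7, -0.0]
gripper_width: 0.085
```

```bash
python3 -c "
from h import *
st();a=crop('scene','q1',[.61,.14,.18]);b=imaging.capture('top');signpos([a,b]);blocks([a]);save(a,'q1full');cv2.imwrite('pics/q1t.png',b['frame']);pin(a,['mug','bowl','lantern1_eye','sign1_grip','sign1_seat','mark_near','mark_far'])"
```

```text
t 50.2 tcp [425.2 193.7 225.7] yaw 2.8 z [ 0.069 -0.003 -0.998] F [-0.3  0.7 -0. ] w 85.0 j [ 0.32  0.2   1.72 -0.03  1.15 -1.29]
sign block 130 (array([613.5,  76.7]), array([32.2, 22.2]), -86.5) z 0.186 ymid 0.0766
sign block 114 (array([617.1, 195.3]), array([33. , 16.3]), -85.9) z 0.188 ymid 0.1954
  leaf 324 y [0.0403 0.1145] mid 0.0774
  leaf 355 y [0.1608 0.2425] mid 0.2017
sign block 54 (array([607.9,  76. ]), array([27.9, 12.5]), -88.8) z 0.189 ymid 0.076
sign block 70 (array([614.1, 193.4]), array([29.3, 16.5]), -87.7) z 0.189 ymid 0.1932
  leaf 168 y [0.0354 0.114 ] mid 0.0747
  leaf 106 y [0.1585 0.2092] mid 0.1839
mug [458 469   1] 0.55
bowl [ 491 -452   -2] 0.76
lantern1_eye [ 639 -182  162] 0.61
sign1_grip [620 191 173] 0.78
sign1_seat [617 190 142] 0.93
sign1_seat [616  76  21] 0.36
mark_near [ 492 -456   -3] 0.63
mark_far [ 623 -296  194] 0.6
mark_far [617  75  22] 0.57
```

View pics/q1.png

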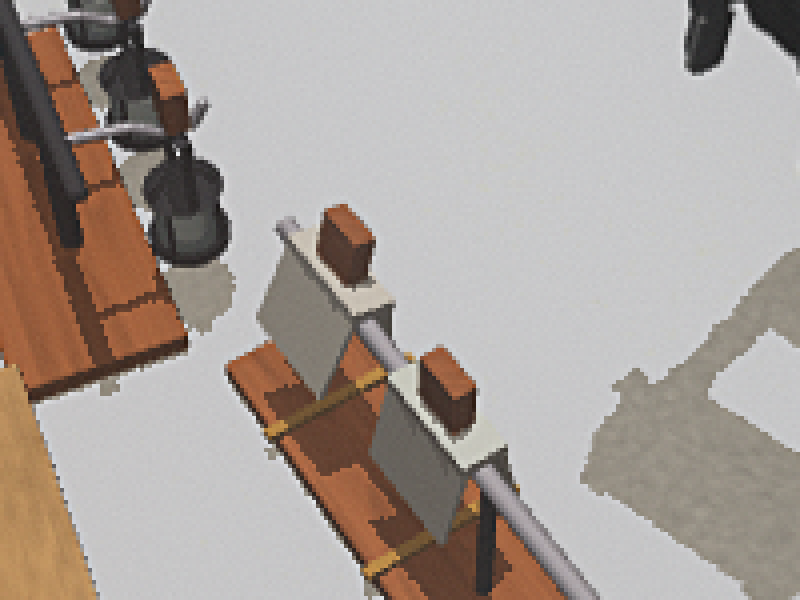

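View pics/q1full.png

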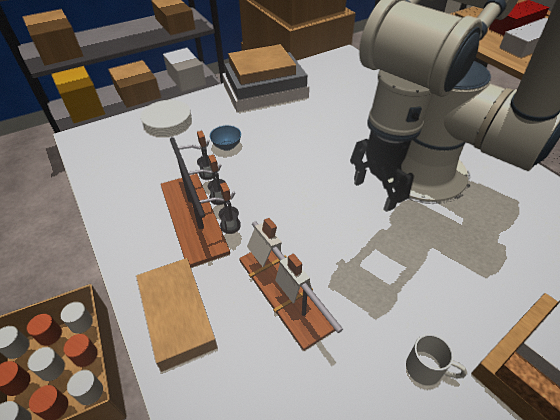

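View pics/q1t.png

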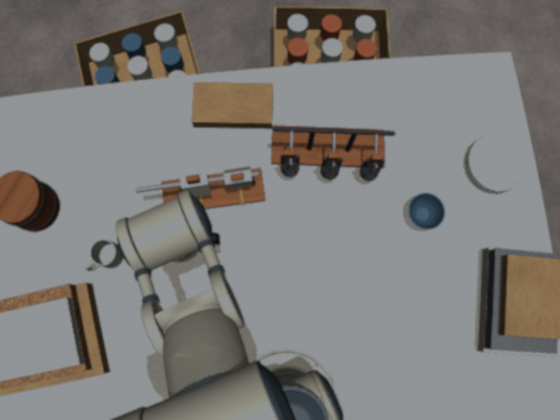

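Request:
{"api": "send_rows", "payload": {"commands": [0, 0, 0, 0, 0, 0, 0, 0, 0, 0, 0, 0, 0, 0, 0, 0, 0, 0, 0, 0, 0, 0, 0, 0, 0, 0, 0, 0, 0, 0, 0, 0, 0, 0, 0, 0, 0, 0, 0, 0]}}

```text
t: 51.5
eef_pos: [0.431, 0.1939, 0.2244]
tool_rot: [-0.071, 3.071, -0.008]
force: [0.5, -0.6, -0.0]
gripper_width: 0.0853
```

```bash
python3 -c "
from h import *
a=crop('scene','r1',[.62,-.1,.16]);signpos([a]);P=None
for c in([.655,-.07],[.64,-.185],[.6255,-.298]): blk(a,c,.165,.22,.04)
st()"
```

```text
sign block 135 (array([613.4,  76.9]), array([33.9, 21.9]), -86.2) z 0.186 ymid 0.0764
sign block 118 (array([616.6, 195.6]), array([33.3, 15.9]), -85.1) z 0.188 ymid 0.196
  leaf 328 y [0.0411 0.114 ] mid 0.0776
  leaf 353 y [0.1603 0.2425] mid 0.2014
blk n 107 z 0.169 0.207 mean [ 0.658  -0.0616  0.1947] (array([657., -67.]), array([30.2, 15.7]), 83.4)
blk n 80 z 0.171 0.207 mean [ 0.6395 -0.1753  0.1944] (array([ 638.4, -182.2]), array([34.3, 14.5]), 83.1)
blk n 67 z 0.173 0.207 mean [ 0.6253 -0.2899  0.1957] (array([ 623.8, -295. ]), array([32. , 15.1]), 82.1)
t 51.5 tcp [431.  193.9 224.4] yaw 2.6 z [ 0.07  -0.004 -0.998] F [ 0.3 -0.7  0.2] w 85.8 j [ 0.32  0.21  1.71 -0.03  1.15 -1.29]
```

View pics/r1.png

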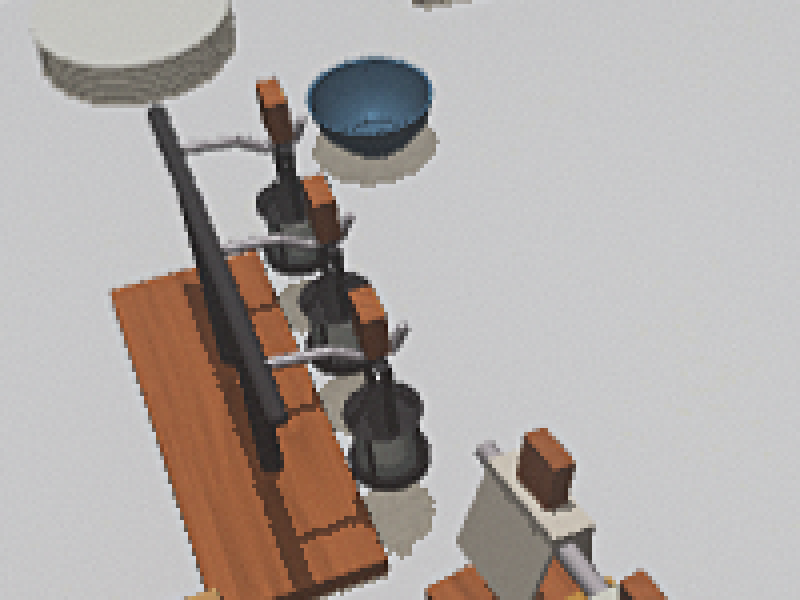

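All three lanterns hang level (block tops at about 204 mm) and both signs sit over their bars, so I am handing the job in.

```bash
python3 -c "
from h import *
print(ctrl.finish_job())"
```

```text
the job is handed in; nothing more can be done
None
```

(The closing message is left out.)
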